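# Put the washed printing block to dry flat under weight

## Task

Set the washed carved block to dry flat: lay it carved face up on the two bearers of the grey drying rack, centred and lengthwise on the rack, then lay the two dark sticks across its plain end margins, each centred and directly above a bearer. Lay the plain brown press board centred on the sticks, lengthwise over the block, and last stand the iron weight in the middle of the board, lengthwise like it. Leave the brush, gouge and dish where they are.

Things in the scene. Friction and masses are not known exactly. Their poses are not given: they have to be found in the camera images.
- rack: drying rack, fixed: a grey flat board 200 x 110 x 9 mm with two pale wooden bearers on it, each 14 mm wide (along x), 100 mm long (along y) and 14 mm high, centred at x = -55 and x = +55 mm, so that their tops are 23 mm above the bench. Origin: centre of the underside; x along the board's length, y along the bearers, z up
- block: orange-red carved printing block, loose, 180 x 62 x 22 mm, about 0.17 kg: two plain flat end margins each 54 mm long (|x| from 36 to 90 mm) and narrow side borders at full height, between them a carved field with its scrolls sunk just below the margins. Origin: centre of the underside; x along its length, y across the 62 mm width, z up out of the carved face. It is the same either way round
- board: plain brown wooden press board, loose, 150 x 54 x 16 mm, about 0.1 kg. Origin: centre of the underside; x along its length, y across the 54 mm width, z up
- stick1: dark brown square spacer stick, loose, 100 x 14 x 14 mm, about 0.02 kg. Origin: the middle of the stick (7 mm above what it lies on); x along its length. The two sticks are alike and either may go over either bearer
- stick2: the second dark brown spacer stick, the same in all respects as the first
- weight: dark iron press weight, loose, about 0.75 kg: a plate 90 x 48 x 24 mm, above it a brown wooden bar handle 66 mm long (along x), 16 mm wide (along y), from 41 to 56 mm above the underside, on two thin brass posts at x = -26 and x = +26 mm. Origin: centre of the underside; x along the plate's length, z up
- brush: bystander, loose: washing brush with yellow-painted back and black bristles, 120 x 38 x 32 mm. Origin: centre of the underside; x along its length
- gouge: bystander, loose: carving gouge with brown handle, 225 mm long, 26 mm thick. Origin: on the bench under the brass ferrule between handle and blade; x towards the blade
- dish: bystander, loose: small blue ceramic ink bowl, 84 mm across, 28 mm high. Origin: centre of the underside
There are look-alikes about, which are no part of the job. Leave any orange or turquoise look-alike of the stick1 alone. What is shaped like the weight but purple is not meant.

How it is judged:
By the outcome, as a careful person would: the job done as asked, in the order asked, and still so for the second after the job is handed in, with the robot touching nothing.
It also fails if it takes over 134 s, if anything falls off the work surface, if the arm or the gripper's body presses on something with over 40 N, if the wrist force passes 120 N, or if a joint passes its speed limit or range.

## Robot

A 6-joint arm with a two-finger parallel gripper is mounted at the origin on the work surface. World frame = base frame: x ahead of the robot, y to its left, z up, the work surface at z = 0. Lengths are in m, angles in rad, forces in N, time in s.
With the tool pointing down it reaches from about 0.3 to 0.75 m from the base axis. Payload 8.5 kg.
Tool frame: the origin (TCP) lies on the centre line of the jaws, within the pads' length; the fingertips stand 19 mm ahead of it and the grasp point (between the pads) is the TCP; z points along the fingers, x is the direction in which the jaws open and shut, and the axes are right-handed (so a half turn about z gives the same grasp; the last joint's range is limited). The gripper opens to 85 mm and grips with 20 to 120 N. Pads are 22 mm wide; open, the fingers measure 114 mm over their backs; the gripper's body (76 mm by 85 mm) begins 54 mm behind the grasp point. The pads swing forward as they close: fully open they stand 13 mm farther back than shut.
Start: joints at [0.934, 0.381, 1.297, -0, 1.464, -0.215], TCP at [0.225, 0.502, 0.25] pointing down, gripper open.
Joint ranges: [-3.11, 3.11], [-0.89, 2.33], [0.22, 2.48], [-1.42, 4.56], [0.17, 2.85], [-2.88, 2.88]. Speed limits (rad/s): [2.39, 2.39, 3.14, 3.14, 3.14, 3.14].

## Interface

Orientations are given as [roll, pitch, yaw] about the fixed x, y, z axes, in that order (R = Rz(yaw) Ry(pitch) Rx(roll)).
In Python, from cell import bot, vision gives the robot as it stands.
- The arm moves only by the tool arm_command, never from a script. Its argument "motion" is a list of rows, each a list of 5 numbers: the shift along the world's x, y, z in units of 25 cm (1.0 is 25 cm), then the turn about the world's z in units of 45 degrees (1.0 is 45 degrees), then the opening, from -1 (shut) to 1 (fully open). A call has 1 to 5 rows; each row shifts and turns the pose as measured when the row begins; what a row does not reach is not made up. A row lasts 1/10 s, in which the tool goes at most 50 mm and 8.59 degrees, less where a joint would pass 70% of its speed; a pose out of reach is approached as far as the arm can. A call with a number of a shift or a turn outside -1 to 1 is refused whole. A call with a gripper value outside its range is refused whole. The fingers move at their own pace and stop on an object; "force" is the grip in N (left out, the last holds). Time passes only in rows, so rows that do not move let the fingers close. It gives the time, the measured TCP pose, the force and the opening at its end, in the units of the state.
- bot.state(): the state, without advancing time (a new reading comes with each control period).
- vision.capture(name): name is "side" or "top" or "wrist"; returns the picture (384x512x3 uint8, red, green, blue); there is no depth.
- vision.camera_info(name): a dict with "mtx" (3x3 intrinsics, pixels), "distortion" ([k1, k2, p1, p2, k3] as OpenCV has them; the pictures are not rectified), "xyz" and "orientation" of the camera in the world. Camera axes: x right, y up, looking along -z (the intrinsics and any distortion apply to the point x, -y, -z); pixel columns grow to the right and rows downward; lengths in m; the calibration is good to about 2 mm. A picture is of the moment at which its call begins: read the wrist's pose just before it. camera_info takes no time and is no camera call; for the wrist camera it gives the pose at the moment of the call.
- bot.close_job(): hands the job in, once; it reports no verdict.
The state is a dict: "t": time; "joint_pos": joint angles; "joint_vel": joint speeds; "joint_efforts": joint torques, N m; "ee_pos": TCP position; "tcp_rot": TCP orientation; "ft_force": force on the tool from outside, world axes, zero at the start; "ft_torque": the same for the moment, N m; "grip_width": finger opening in m.
Only numpy, scipy, OpenCV 4.12 (cv2) and the standard library are available. Lean on these libraries where they do the work, as an engineer would, in place of code of your own. Each camera call takes 0.05 s, during which the arm holds its last target. There are 200 camera calls.

## Working session

There is one attempt and no reset: what is moved stays moved. The work goes in short steps, Python scripts to look and compute and a tool call to move; the robot and the scene stay as the last step left them, time stands still between calls to the robot, and variables do not carry over. Pictures are saved under pics/ and viewed, about 12 in all and at most 16, crops included, and the job is handed in when it is done.

Besides the shell and the picture viewer there is one more tool, called after "Call:" as name(argument=value, ...), one argument or row to a line, values as JSON. arm_command: Moves the arm, as the interface text tells. Its arguments: {"type":"object","properties":{"motion":{"type":"array"},"force":{"type":"number"}},"required":["motion"]}

```bash
ls; mkdir -p pics
python3 - <<'E'
from cell import bot, vision
import cv2
for n in("top","side"):
    im=vision.capture(n); cv2.imwrite(f"pics/{n}0.png",cv2.resize(im[:,:,::-1],(800,600),interpolation=cv2.INTER_CUBIC)); cv2.imwrite(f"pics/raw_{n}0.png",im[:,:,::-1])
    print(n,vision.camera_info(n))
print(vision.camera_info("wrist")); print(bot.state())
E
```

```text
pics
top {'mtx': array([[383.30102305,   0.        , 256.28883536],
       [  0.        , 383.30102305, 189.02494259],
       [  0.        ,   0.        ,   1.        ]]), 'distortion': array([-0.0878209,  0.       ,  0.       ,  0.       ,  0.       ]), 'xyz': array([ 0.42176516, -0.00433856,  1.02700783]), 'orientation': array([ 0.13198374,  0.02145118, -1.55063953])}
side {'mtx': array([[370.57723763,   0.        , 260.74540614],
       [  0.        , 370.57723763, 193.79117861],
       [  0.        ,   0.        ,   1.        ]]), 'distortion': array([-0.06008457,  0.        ,  0.        ,  0.        ,  0.        ]), 'xyz': array([ 0.44432386, -0.74528651,  0.75779617]), 'orientation': array([ 0.8167974 ,  0.01441965, -0.15156179])}
{'mtx': array([[278.0439168 ,   0.        , 250.46399555],
       [  0.        , 278.0439168 , 189.67298205],
       [  0.        ,   0.        ,   1.        ]]), 'distortion': array([-0.02941638,  0.        ,  0.        ,  0.        ,  0.        ]), 'xyz': array([0.16176643, 0.53065042, 0.37308903]), 'orientation': array([-2.75867475e-01,  9.50904834e-04,  1.14875413e+00])}
{'t': 0.1, 'joint_pos': array([ 9.33711009e-01,  3.81125060e-01,  1.29815356e+00,  1.29910369e-05,
        1.46358055e+00, -2.15318412e-01]), 'joint_vel': array([-0.00196666, -0.00319365, -0.00329462, -0.00036654, -0.00070684,
        0.00044943]), 'joint_efforts': array([ 3.94443501e-03, -4.49222875e+01, -2.31657940e+01, -1.08603695e-04,
        3.65739041e-03, -4.60348474e-05]), 'ee_pos': array([0.22502383, 0.50160901, 0.249786  ]), 'tcp_rot': array([-3.14130944e+00,  1.23451058e-03,  1.14902820e+00]), 'ft_force': array([-0.20242577, -1.16904051, -0.26152875]), 'ft_torque': array([ 0.0162852 , -0.0501831 ,  0.04363161]), 'grip_width': 0.08518722371559213}
```

View pics/top0.png

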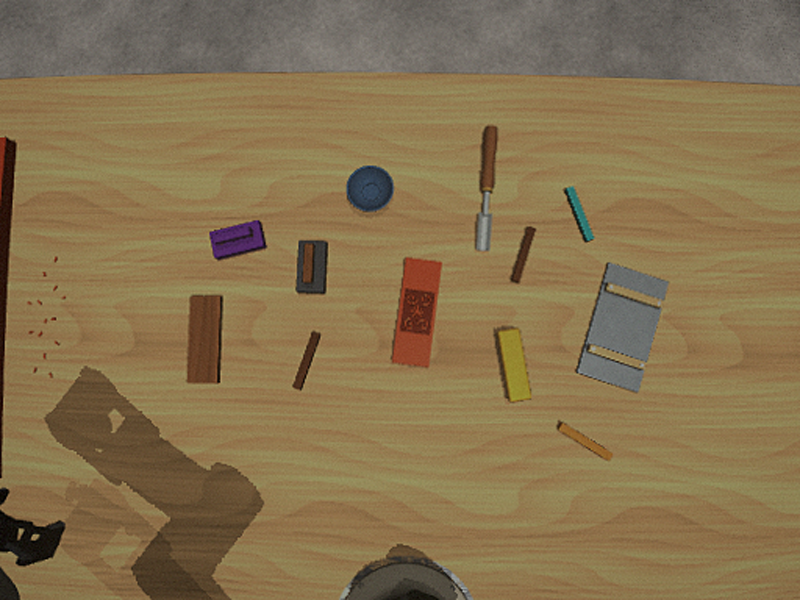

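View pics/side0.png

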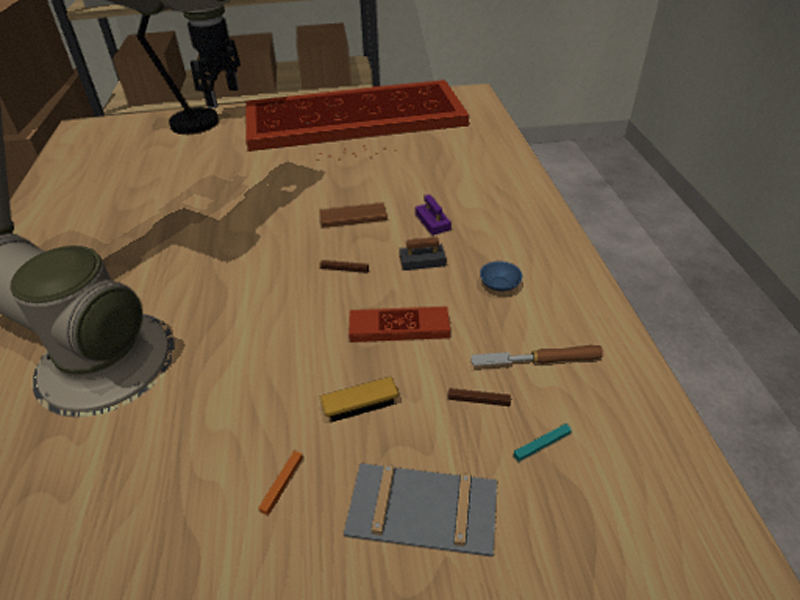

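The top picture (800×600) shows these things:
- the press board at (205,339), the iron weight at (312,266) and the block, carved face up, at (417,312)
- dark sticks at (306,360) and (523,254), and the rack at (622,327)
- look-alikes: a purple weight (237,240), an orange stick (585,440) and a turquoise stick (579,213)

The side picture agrees. Next I'll fit box models to silhouettes in both views.

```bash
cat > h.py <<'E'
import numpy as np, cv2
from scipy.optimize import minimize
from scipy.spatial.transform import Rotation as R
def box(l,w,z0,z1,x=0): return np.array([[x+a*l/2,b*w/2,z] for a in(-1,1) for b in(-1,1) for z in(z0,z1)])/1000
M=dict(rack=[box(200,110,0,9),box(14,100,9,23,-55),box(14,100,9,23,55)],block=[box(180,62,0,22)],board=[box(150,54,0,16)],
 stick=[box(100,14,0,14)],weight=[box(90,48,0,24),box(66,16,41,56),box(4,4,24,41,-26),box(4,4,24,41,26)])
def proj(P,c):
    Rc=R.from_euler('xyz',c['orientation']).as_matrix()
    q=(np.asarray(P)-c['xyz'])@Rc*[1,-1,-1]
    return cv2.projectPoints(q,np.zeros(3),np.zeros(3),c['mtx'],c['distortion'])[0][:,0]
def ray(uv,c,z):
    n=cv2.undistortPoints(np.array([[uv]],float),c['mtx'],c['distortion'])[0,0]
    d=R.from_euler('xyz',c['orientation']).as_matrix()@[n[0],-n[1],-1]
    return c['xyz']+d*(z-c['xyz'][2])/d[2]
def pts(b,p):  # p=x,y,yaw,z
    c,s=np.cos(p[2]),np.sin(p[2]); return b@np.array([[c,-s,0],[s,c,0],[0,0,1]]).T+[p[0],p[1],p[3]]
S=4
def sil(name,p,c,sh):
    m=np.zeros((sh[0]*S,sh[1]*S),np.uint8)
    for b in M[name]:
        h=cv2.convexHull(((proj(pts(b,p),c)+.5)*S*16-8).astype(np.int32)); cv2.fillConvexPoly(m,h,1,shift=4)
    return m
def grab(im,name,p,c,grow=5):
    m0=cv2.resize(sil(name,p,c,im.shape),im.shape[1::-1],interpolation=cv2.INTER_NEAREST)
    k=np.ones((3,3),np.uint8); out=cv2.dilate(m0,k,iterations=grow); far=cv2.dilate(m0,k,iterations=grow+8)
    g=np.where(out>0,cv2.GC_PR_FGD,cv2.GC_BGD).astype(np.uint8); g[(out>0)&(m0==0)]=cv2.GC_PR_BGD
    y,x=np.where(far); a,b,cc,d=y.min(),y.max()+1,x.min(),x.max()+1
    gs=g[a:b,cc:d].copy(); cv2.setRNGSeed(1); cv2.grabCut(np.ascontiguousarray(im[a:b,cc:d]),gs,None,np.zeros((1,65)),np.zeros((1,65)),6,cv2.GC_INIT_WITH_MASK)
    m=np.zeros(im.shape[:2],np.uint8); m[a:b,cc:d]=(gs&1); return m
def fit(name,p0,views,fz=True,grow=5,it=2):
    """views: list of (img,cam). returns p=[x,y,yaw,z], 1-IoU per view, masks"""
    p=np.array(p0,float)
    for _ in range(it):
        ms=[grab(i,name,p,c,grow) for i,c in views]
        big=[cv2.resize(m,None,fx=S,fy=S,interpolation=cv2.INTER_LINEAR) if 0 else cv2.resize(m*255,None,fx=S,fy=S,interpolation=cv2.INTER_LINEAR)>127 for m in ms]
        f=lambda q,each=False:(lambda e:e if each else sum(e))([1-((s>0)&g).sum()/((s>0)|g).sum() for (i,c),g in zip(views,big) for s in[sil(name,q,c,i.shape)]])
        full=lambda v:np.r_[v[:3]*[.01,.01,.1]+p[:3],p[3]+(v[3]*.01 if fz else 0)]
        n=4 if fz else 3
        r=minimize(lambda v:f(full(v)),np.zeros(n),method='Nelder-Mead',options=dict(initial_simplex=np.vstack([np.zeros(n),np.eye(n)*.6]),xatol=.01,fatol=1e-4,maxiter=160))
        p=full(r.x)
    return p,np.round(f(p,True),3),ms
def draw(im,name,p,c):
    for b in M[name]: cv2.polylines(im,[cv2.convexHull(proj(pts(b,p),c).astype(np.int32))],True,(0,255,255),1)
E
cat > m0.py <<'E'
from cell import vision
from h import *
I={n:cv2.imread(f"pics/raw_{n}0.png") for n in("top","side")}; C={n:vision.camera_info(n) for n in I}
guess=dict(rack=((622,327),(607,265),(580,375)),block=((417,312),(422,260),(410,366)),board=((205,339),(205,296),(205,382)),stick1=((306,360),(316,334),(297,388)),stick2=((523,254),(530,229),(516,281)),weight=((312,267),(312,240),(311,293)))
V=[(I[n],C[n]) for n in("top","side")]; o={k:v.copy() for k,v in I.items()}; res={}
for k,(c,a,b) in guess.items():
    r=[ray(np.array(u)*.64,C["top"],.015)[:2] for u in(c,a,b)]; d=r[1]-r[2]; nm=k.rstrip('12')
    p,e,ms=fit(nm,[*r[0],np.arctan2(d[1],d[0]),0],V); res[k]=p
    print(k,np.round(p,4),np.degrees(p[2]).round(1),e)
    for n,m in zip(I,ms):
        draw(o[n],nm,p,C[n]); cs=cv2.findContours(m,0,1)[0]; cv2.drawContours(o[n],cs,-1,(255,255,0),1)
cv2.imwrite("pics/fit0.png",np.vstack([cv2.resize(o["top"][130:270,100:440],(800,330)),cv2.resize(o["side"][120:370,160:360],(337,420))[:270,:].repeat(1,0) if 0 else cv2.resize(o["side"][110:360,130:410],(800,714))[:270]]) )
E
python3 m0.py
```

```text
rack [ 0.5116 -0.3621 -0.2995 -0.0028] -17.2 [0.03  0.144]
block [ 0.5291 -0.0069 -0.1104 -0.0014] -6.3 [0.047 0.034]
board [ 0.4759  0.3589  0.0202 -0.0021] 1.2 [0.03 0.08]
stick1 [ 0.4437  0.1791 -0.3082 -0.0024] -17.7 [0.078 0.112]
stick2 [ 0.6333 -0.1895 -0.3003 -0.0015] -17.2 [0.095 0.087]
weight [ 0.6042  0.1751 -0.0107 -0.0012] -0.6 [0.039 0.061]
```

View pics/fit0.png

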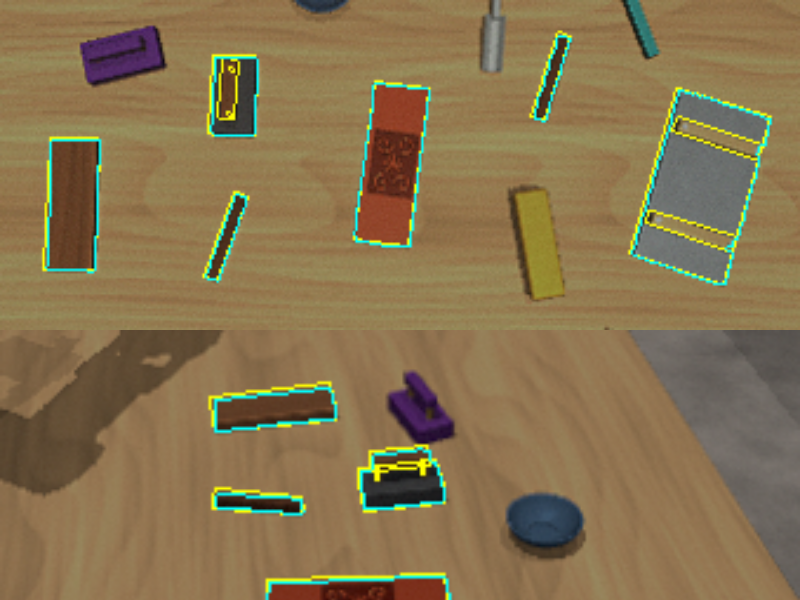

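The yellow fits lie on the masks in both views. The dark iron plate with the brown handle (crop 235,95) is the weight, since the other is purple. The dark sticks at crop (225,237) and (551,76) are the ones meant, since the others are turquoise and orange. Next I'll look at the rack and block with the wrist camera.

Call:
arm_command(
  motion=[
    [0.064,-0.19,0,0.03,1],
    [0.064,-0.19,0,0.03,1],
    [0.064,-0.19,0,0.03,1],
    [0.064,-0.19,0,0.03,1],
    [0.064,-0.19,0,0.03,1],
  ],
)

```text
t: 0.6
ee_pos: [0.3025, 0.2643, 0.2471]
tcp_rot: [-3.14, 0.004, 1.281]
ft_force: [1.3, 0.2, 0.0]
grip_width: 0.0856
```

Call:
arm_command(
  motion=[
    [0.064,-0.19,0,0.03,1],
    [0.064,-0.19,0,0.03,1],
    [0.064,-0.19,0,0.03,1],
    [0.064,-0.19,0,0.03,1],
    [0.064,-0.19,0,0.03,1],
  ],
)

```text
t: 1.1
ee_pos: [0.3794, 0.0262, 0.2471]
tcp_rot: [-3.14, 0.003, 1.405]
ft_force: [1.8, 1.5, -0.2]
grip_width: 0.0859
```

Call:
arm_command(
  motion=[
    [0.064,-0.19,0,0,1],
    [0.064,-0.19,0,0,1],
    [0.064,-0.19,0,0,1],
    [0.064,-0.19,0,0,1],
    [0.064,-0.19,0,0,1],
  ],
)

```text
t: 1.6
ee_pos: [0.4562, -0.2118, 0.2465]
tcp_rot: [-3.139, 0.002, 1.403]
ft_force: [0.0, 0.6, -0.5]
grip_width: 0.0852
```

```bash
cat > w.py <<'E'
from cell import bot,vision
from h import *
import sys
def shot(tag):
    c=vision.camera_info("wrist"); im=vision.capture("wrist")[:,:,::-1].copy(); cv2.imwrite(f"pics/raw_{tag}.png",im); return im,c
def look(tag,items,fz=False,grow=5):
    im,c=shot(tag); o=im.copy()
    for nm,p0 in items:
        p,e,ms=fit(nm,p0,[(im,c)],fz,grow); draw(o,nm,p,c); cv2.drawContours(o,cv2.findContours(ms[0],0,1)[0],-1,(255,255,0),1)
        print(nm,np.round(p,4),e)
    cv2.imwrite(f"pics/{tag}.png",cv2.resize(o,(800,600)))
E
python3 - <<'E'
from w import *
look("w1",[("rack",[.5116,-.3621,-.2995,0]),("block",[.5291,-.0069,-.1104,0]),("stick",[.6333,-.1895,-.3,0])])
print(bot.state()["ee_pos"])
E
```

```text
rack [ 0.5106 -0.3599 -0.3008  0.    ] [0.121]
block [ 0.5283 -0.0069 -0.1125  0.    ] [0.018]
stick [ 0.6323 -0.1889 -0.2991  0.    ] [0.058]
[ 0.45804897 -0.21811209  0.24584104]
```

View pics/w1.png

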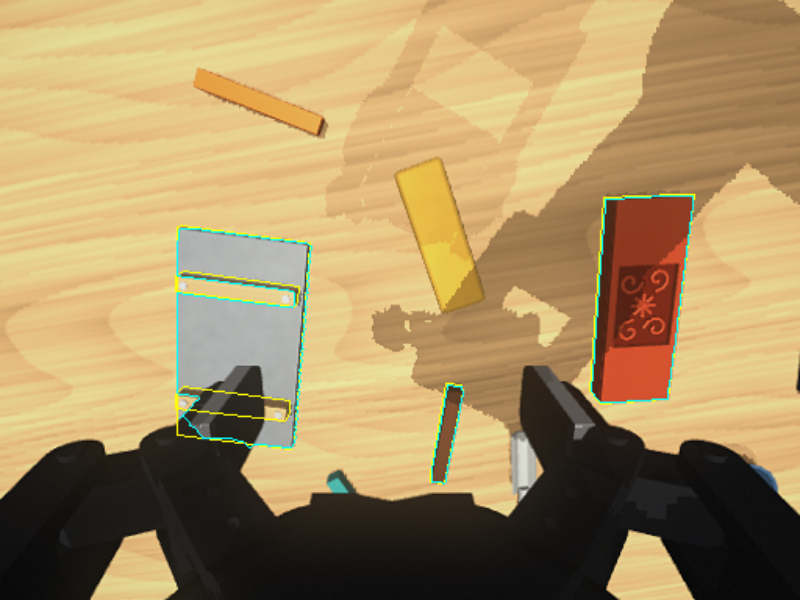

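Call:
arm_command(
  motion=[
    [0.13,-0.11,0,-0.04,1],
    [0.13,-0.11,0,-0.04,1],
    [0.13,-0.11,0,-0.04,1],
    [0.13,-0.11,0,-0.04,1],
    [0,0,0,0,1],
  ],
)

```text
t: 2.15
ee_pos: [0.5902, -0.3343, 0.2403]
tcp_rot: [-3.131, 0.001, 1.263]
ft_force: [-0.4, -0.2, -1.5]
grip_width: 0.0852
```

Run:
```python
from w import *
look("w2",[("rack",[.5111,-.361,-.30,0])])
I={n:cv2.imread(f"pics/raw_{n}0.png") for n in("top","side")}
c=vision.camera_info("wrist"); im=cv2.imread("pics/raw_w2.png")
print(fit("rack",[.511,-.361,-.3,0],[(im,c),(I["top"],vision.camera_info("top"))])[:2], bot.state()["ee_pos"],bot.state()["tcp_rot"])
```

```text
rack [ 0.511  -0.3608 -0.3113  0.    ] [0.136]
(array([ 0.51001246, -0.35976781, -0.30519036,  0.00189684]), array([0.086, 0.027])) [ 0.58903322 -0.33280794  0.24088166] [-3.13080017e+00  6.33570251e-04  1.26440483e+00]
```

View pics/w2.png

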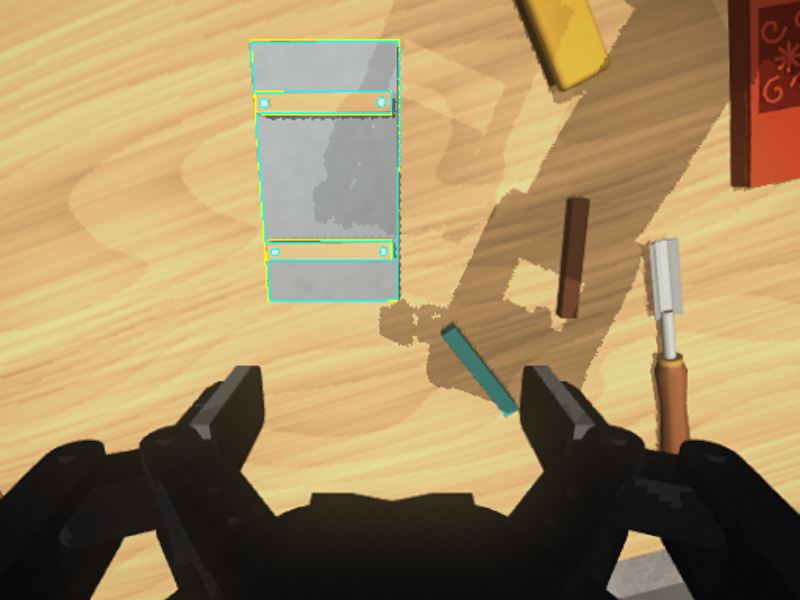

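Call:
arm_command(
  motion=[
    [-0.035,0.186,0,0.035,1],
    [-0.035,0.186,0,0.035,1],
    [-0.035,0.186,0,0.035,1],
    [-0.035,0.186,0,0.035,1],
    [-0.035,0.186,0,0.035,1],
  ],
)

```text
t: 2.7
ee_pos: [0.5387, -0.0954, 0.2381]
tcp_rot: [-3.127, -0.0, 1.401]
ft_force: [1.8, 0.3, 0.9]
grip_width: 0.0855
```

Call:
arm_command(
  motion=[
    [-0.035,0.186,-0.1,0.035,1],
    [-0.035,0.186,-0.1,0.035,1],
    [0,0,-0.16,0,1],
    [0,0,0,0,1],
  ],
)

```text
t: 3.1
ee_pos: [0.5157, -0.0007, 0.1539]
tcp_rot: [-3.13, -0.001, 1.468]
ft_force: [0.0, -1.4, 0.1]
grip_width: 0.0852
```

Call:
arm_command(
  motion=[
    [0.05,-0.025,-0.16,-0.01,1],
    [0,0,-0.16,0,1],
    [0,0,-0.08,0,1],
    [0,0,0,0,1],
  ],
)

```text
t: 3.5
ee_pos: [0.5299, -0.0082, 0.0586]
tcp_rot: [-3.14, 0.0, 1.46]
ft_force: [-0.2, -0.6, 0.8]
grip_width: 0.0853
```

Call:
arm_command(
  motion=[
    [-0.006,0.005,-0.07,0,1],
    [0,0,-0.07,0,1],
    [0,0,-0.012,0,1],
    [0,0,0,0,0.6],
    [0,0,0,0,0.2],
  ],
  force=50,
)

```text
t: 4.0
ee_pos: [0.5327, -0.0095, 0.0302]
tcp_rot: [3.13, 0.002, 1.458]
ft_force: [-1.2, -0.7, 3.2]
grip_width: 0.0603
```

Call:
arm_command(
  motion=[
    [0,0,0,0,0],
    [0,0,0,0,-0.2],
    [0,0,0,0,-0.2],
  ],
)

```text
t: 4.3
ee_pos: [0.5337, -0.0098, 0.033]
tcp_rot: [3.126, 0.003, 1.458]
ft_force: [0.0, -0.6, -0.1]
grip_width: 0.0606
```

Run:
```python
from w import *
im=vision.capture("side")[:,:,::-1]; print(bot.state())
u=proj([[.53,-.01,.03]],vision.camera_info("side"))[0].astype(int); print(u)
cv2.imwrite("pics/s1.png",cv2.resize(im[u[1]-70:u[1]+50,u[0]-80:u[0]+80],(800,600),interpolation=cv2.INTER_CUBIC))
```

```text
{'t': 4.35, 'joint_pos': array([-2.40049224e-01,  6.08615361e-01,  1.63617762e+00, -7.92363150e-04,
        8.80758368e-01, -1.69706323e+00]), 'joint_vel': array([-0.00114419,  0.00689572,  0.00251725, -0.00085232, -0.00380824,
       -0.0014682 ]), 'joint_efforts': array([-2.87429168e-02, -4.83017850e+01, -1.46017197e+01, -2.68809468e-03,
       -3.00997146e-02, -1.55277430e-04]), 'ee_pos': array([ 0.53368138, -0.00981002,  0.03287286]), 'tcp_rot': array([3.12575713e+00, 2.63417651e-03, 1.45749264e+00]), 'ft_force': array([-0.25835946,  0.58724698, -1.06744259]), 'ft_torque': array([-0.02721125, -0.00171344,  0.00247488]), 'grip_width': 0.06029979340180065}
[255 202]
```

View pics/s1.png

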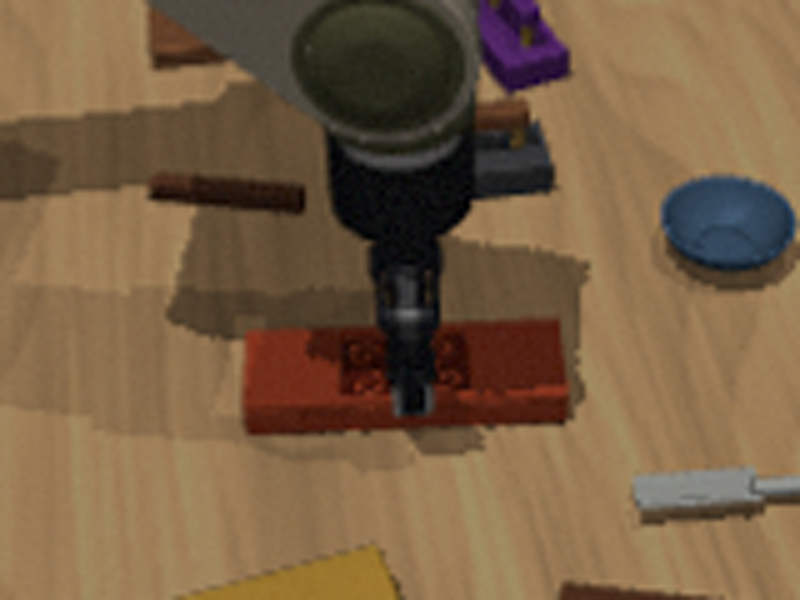

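Call:
arm_command(
  motion=[
    [0,0,0.08,0,-0.2],
    [0,0,0.16,0,-0.2],
    [0,0,0.16,0,-0.2],
    [0,0,0,0,-0.2],
    [0,0,0,0,-0.2],
  ],
)

```text
t: 4.85
ee_pos: [0.5322, -0.0095, 0.1351]
tcp_rot: [3.13, 0.002, 1.458]
ft_force: [-1.0, 0.7, -1.9]
grip_width: 0.0601
```

Run:
```python
from w import *
im,c=shot("w3"); s=bot.state(); print(s["ee_pos"],s["tcp_rot"],s["ft_force"],s["grip_width"])
im2=vision.capture("side")[:,:,::-1]
u=proj([s["ee_pos"]],vision.camera_info("side"))[0].astype(int)
cv2.imwrite("pics/raw_s3.png",im2)
cv2.imwrite("pics/w3.png",np.hstack([cv2.resize(im,(400,300)),cv2.resize(im2[u[1]-45:u[1]+45,u[0]-60:u[0]+60],(400,300),interpolation=cv2.INTER_CUBIC)]))
```

```text
[ 0.53243594 -0.00950434  0.13517572] [3.12962316e+00 2.14201323e-03 1.45760263e+00] [-0.01043183 -0.58531848 -0.78785484] 0.06058414780121122
```

View pics/w3.png

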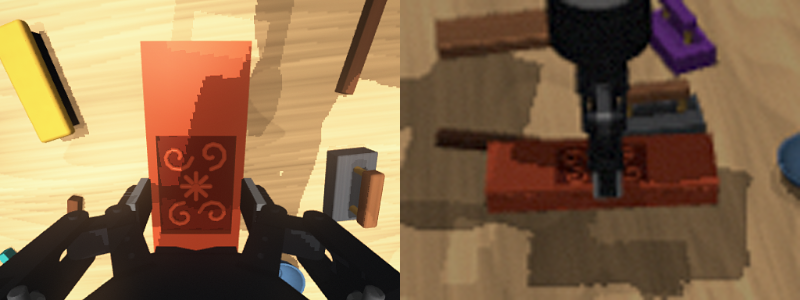

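```bash
cat > inhand.py <<'E'
from w import *
from scipy.optimize import least_squares
def toolpose(s): return np.array(s["ee_pos"]),R.from_euler('xyz',s["tcp_rot"]).as_matrix()
if __name__=="__main__":
    im=cv2.imread("pics/raw_w3.png"); c=vision.camera_info("wrist"); s=bot.state()
    hsv=cv2.cvtColor(im,cv2.COLOR_BGR2HSV); m=((hsv[...,0]<9)|(hsv[...,0]>172))&(hsv[...,1]>130)
    m=m[:215].astype(np.uint8); cs=max(cv2.findContours(m,0,1)[0],key=cv2.contourArea)[:,0]
    L=[];Rr=[]
    for y in range(60,210,5):
        xs=cs[np.abs(cs[:,1]-y)<1][:,0]; L.append((xs.min(),y)); Rr.append((xs.max(),y))
    T=[(x,cs[np.abs(cs[:,0]-x)<1][:,1].min()) for x in range(190,312,6)]
    print(L[::8],Rr[::8],T[::6])
    ln=[cv2.fitLine(np.array(q,np.float32),cv2.DIST_HUBER,0,.01,.01).ravel() for q in(L,Rr,T)]
    X=lambda a,b:(lambda t:np.array(a[2:]+t[0]*a[:2]))(np.linalg.solve(np.c_[a[:2],-b[:2]],b[2:]-a[2:]))
    at=lambda a,y:a[2:]+a[:2]*(y-a[3])/a[1]
    K=[X(ln[0],ln[2]),X(ln[1],ln[2])]; K+=[at(ln[0],200),at(ln[1],200)]; K=np.array(K); K[[0,2],0]-=.5;K[[1,3],0]+=.5; K[:2,1]-=.5
    print(K.round(1))
    t,Rt=toolpose(s)
    # block in tool frame: x_block along tool -y? keep p=(a along len, b across, yaw, z of underside rel TCP along world z)
    bx=np.array([np.sin(s["tcp_rot"][2]),-np.cos(s["tcp_rot"][2]),0]); by=np.array([np.cos(s["tcp_rot"][2]),np.sin(s["tcp_rot"][2]),0])
    Rb=Rt@np.diag([1,-1,-1]) # columns: tool x(=block y), -tool y, up
    def P(v):
        o=np.array([[-.09,-.031],[-.09,.031],[v[4],-.031],[v[5],.031]])
        cc,ss=np.cos(v[2]),np.sin(v[2]); lx=cc*o[:,0]-ss*o[:,1]+v[0]; ly=ss*o[:,0]+cc*o[:,1]+v[1]
        return t+np.c_[ly,-lx,np.full(4,v[3]+.022)]@Rb.T
    r=least_squares(lambda v:(proj(P(v),c)-K).ravel(),[0,0,0,-.02,-.03,-.03],x_scale=.01)
    print("along,across,yaw,z under rel tcp",r.x.round(4),r.cost)
E
python3 inhand.py
```

```text
[(np.int32(318), 60), (np.int32(249), 100), (np.int32(185), 140), (np.int32(188), 180)] [(np.int32(321), 60), (np.int32(318), 100), (np.int32(316), 140), (np.int32(313), 180)] [(190, np.int32(117)), (226, np.int32(114)), (262, np.int32(95)), (298, np.int32(75))]
[[261.8  91.1]
 [320.9  64.1]
 [142.6 200. ]
 [312.7 200. ]]
along,across,yaw,z under rel tcp [-0.0098 -0.0148 -0.4906 -0.091   0.0321 -0.0273] 2589.3770557029156
```

```bash
python3 - <<'E'
import cv2
h=cv2.cvtColor(cv2.imread("pics/raw_w3.png"),cv2.COLOR_BGR2HSV)
for p in((200,60),(215,120),(290,100),(330,70),(150,100),(345,150)): print(p,h[p[1],p[0]])
E
sed -i 's/hsv\[...,0\]<9/hsv[...,0]<12/; s/hsv\[...,1\]>130/hsv[...,1]>140/' inhand.py; python3 inhand.py
```

```text
(200, 60) [ 10 151 249]
(215, 120) [  8 172 245]
(290, 100) [  7 189 210]
(330, 70) [ 26  71 251]
(150, 100) [ 22  95 248]
(345, 150) [ 16 125 170]
[(np.int32(180), 60), (np.int32(183), 100), (np.int32(185), 140), (np.int32(188), 180)] [(np.int32(321), 60), (np.int32(319), 100), (np.int32(316), 140), (np.int32(314), 180)] [(190, np.int32(53)), (226, np.int32(65)), (262, np.int32(53)), (298, np.int32(53))]
[[179.3  53.6]
 [322.2  52.3]
 [188.4 200. ]
 [312.9 200. ]]
along,across,yaw,z under rel tcp [-0.004   0.0009  0.0028 -0.03   -0.023  -0.0228] 0.30016914522870314
```

In hand, the block sits 4 mm toward the robot, with its underside 30 mm below the TCP. I'll carry it to the rack.

Call:
arm_command(
  motion=[
    [-0.009,-0.1,0,-0.03,-0.2],
    [-0.009,-0.18,0,-0.03,-0.2],
    [-0.009,-0.18,0,-0.03,-0.2],
    [-0.009,-0.18,0,-0.03,-0.2],
    [-0.009,-0.18,0,-0.03,-0.2],
  ],
)

```text
t: 5.45
ee_pos: [0.5177, -0.2149, 0.1274]
tcp_rot: [-3.139, -0.003, 1.345]
ft_force: [1.6, -0.2, -1.8]
grip_width: 0.0599
```

Call:
arm_command(
  motion=[
    [-0.009,-0.18,0,-0.03,-0.2],
    [-0.009,-0.18,0,-0.03,-0.2],
    [-0.009,-0.16,0,-0.03,-0.2],
    [0,-0.08,0,0,-0.2],
    [0,0,0,0,-0.2],
  ],
)

```text
t: 5.95
ee_pos: [0.5062, -0.3754, 0.1178]
tcp_rot: [-3.127, -0.009, 1.263]
ft_force: [-0.5, 0.2, -1.9]
grip_width: 0.0602
```

Call:
arm_command(
  motion=[
    [0.03,0.05,-0.08,0.006,-0.2],
    [0,0,-0.08,0,-0.2],
    [0,0,0,0,-0.2],
    [0,0,0,0,-0.2],
  ],
)

```text
t: 6.35
ee_pos: [0.5127, -0.3596, 0.0724]
tcp_rot: [-3.12, -0.013, 1.268]
ft_force: [0.0, -0.4, -0.9]
grip_width: 0.0598
```

Call:
arm_command(
  motion=[
    [0.008,-0.013,-0.04,0,-0.2],
    [0,0,-0.02,0,-0.2],
    [0,0,0,0,-0.2],
    [0,0,0,0,-0.2],
  ],
)

```text
t: 6.75
ee_pos: [0.5155, -0.3628, 0.0577]
tcp_rot: [-3.122, -0.012, 1.269]
ft_force: [0.7, 0.5, -0.5]
grip_width: 0.0602
```

Call:
arm_command(
  motion=[
    [-0.002,0,-0.01,0,-0.2],
    [0,0,-0.006,0,-0.2],
    [0,0,0,0,-0.2],
  ],
)

```text
t: 7.05
ee_pos: [0.5152, -0.3631, 0.0546]
tcp_rot: [-3.123, -0.011, 1.269]
ft_force: [0.3, 0.2, 0.7]
grip_width: 0.0602
```

Call:
arm_command(
  motion=[
    [0,0,-0.008,0,-0.2],
    [0,0,0,0,-0.2],
  ],
)

```text
t: 7.25
ee_pos: [0.5154, -0.3633, 0.054]
tcp_rot: [-3.125, -0.01, 1.269]
ft_force: [-1.1, 1.0, 1.7]
grip_width: 0.0598
```

Call:
arm_command(
  motion=[
    [0,0,0,0,0.5],
    [0,0,0,0,0.65],
    [0,0,0,0,0.75],
    [0,0,0,0,0.8],
    [0,0,0.04,0,0.8],
  ],
)

```text
t: 7.75
ee_pos: [0.5151, -0.3631, 0.063]
tcp_rot: [-3.123, -0.011, 1.269]
ft_force: [0.4, -0.1, 0.8]
grip_width: 0.077
```

Call:
arm_command(
  motion=[
    [0,0,0.1,0,1],
    [0,0,0.2,0,1],
    [0,0,0.2,0,1],
    [0.18,0,0.1,0,1],
    [0.1,0,0,0,1],
  ],
)

```text
t: 8.25
ee_pos: [0.5815, -0.3625, 0.2232]
tcp_rot: [-3.124, -0.011, 1.265]
ft_force: [-0.3, -0.5, -0.0]
grip_width: 0.0855
```

Run:
```python
from w import *
look("w4",[("block",[.511,-.3607,-.303,.023])],True)
s=bot.state(); print(s["ee_pos"],s["tcp_rot"])
```

```text
block [ 0.5106 -0.3611 -0.3002  0.0217] [0.006]
[ 0.58350912 -0.36200235  0.22145183] [-3.12382139 -0.01192804  1.26674481]
```

View pics/w4.png

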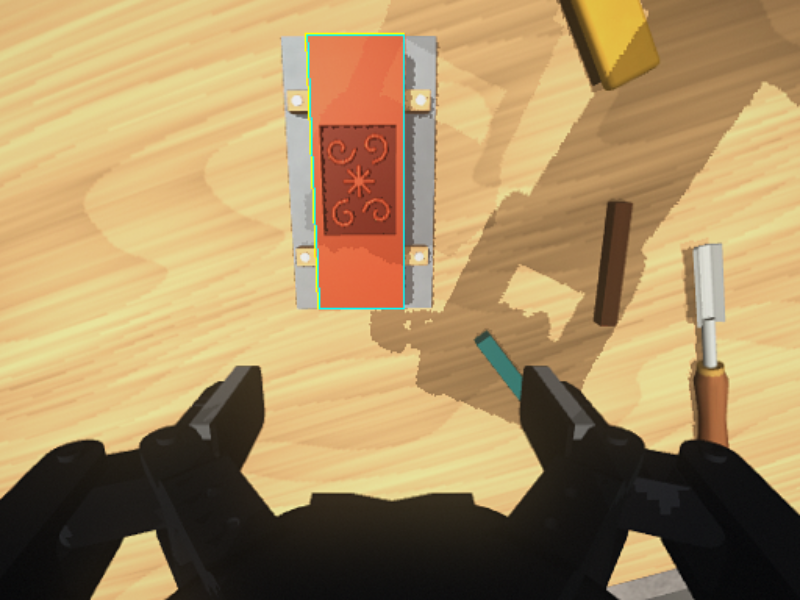

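Block at (0.5106,-0.3611), z 22 mm: centred within 1 mm. The carved face is up. Next is the dark stick near the rack.

Call:
arm_command(
  motion=[
    [0.05,0.173,0,0.005,0],
    [0.05,0.173,0,0,0],
    [0.05,0.173,-0.1,0,0],
    [0.05,0.173,-0.1,0,0],
    [0,0,-0.1,0,0],
  ],
)

```text
t: 8.8
ee_pos: [0.6355, -0.1866, 0.1523]
tcp_rot: [-3.135, -0.009, 1.269]
ft_force: [0.3, -1.5, -0.2]
grip_width: 0.0425
```

Call:
arm_command(
  motion=[
    [0,0,-0.1,0,0],
    [0,0,-0.1,0,0],
    [0,0,0,0,0],
    [0,0,0,0,0],
  ],
)

```text
t: 9.2
ee_pos: [0.6349, -0.1836, 0.1005]
tcp_rot: [-3.132, -0.01, 1.273]
ft_force: [0.1, 0.5, 0.8]
grip_width: 0.0427
```

Call:
arm_command(
  motion=[
    [-0.01,-0.022,-0.1,0,0],
    [0,0,-0.1,0,0],
    [0,0,-0.02,0,0],
    [0,0,0,0,0],
  ],
)

```text
t: 9.6
ee_pos: [0.6351, -0.1915, 0.052]
tcp_rot: [3.14, -0.008, 1.272]
ft_force: [0.4, -0.3, -0.3]
grip_width: 0.0429
```

Call:
arm_command(
  motion=[
    [-0.012,0.01,-0.08,0,0],
    [0,0,-0.04,0,0],
    [0,0,0,0,0],
  ],
)

```text
t: 9.9
ee_pos: [0.6345, -0.1904, 0.027]
tcp_rot: [3.131, -0.006, 1.272]
ft_force: [0.5, 0.2, -0.0]
grip_width: 0.0427
```

Call:
arm_command(
  motion=[
    [-0.012,0.006,-0.03,0,0],
    [0,0,0,0,-0.3],
    [0,0,0,0,-0.6],
    [0,0,0,0,-0.9],
    [0,0,0,0,-0.9],
  ],
  force=40,
)

```text
t: 10.4
ee_pos: [0.633, -0.1896, 0.0227]
tcp_rot: [3.126, -0.005, 1.272]
ft_force: [0.8, -0.1, -0.3]
grip_width: 0.0127
```

Call:
arm_command(
  motion=[
    [0,0,0.1,0,-0.9],
    [0,0,0.2,0,-0.9],
    [0,0,0.16,0,-0.9],
    [0,0,0,0,-0.9],
  ],
)

```text
t: 10.8
ee_pos: [0.632, -0.1892, 0.1408]
tcp_rot: [3.129, -0.006, 1.272]
ft_force: [0.1, -0.7, 0.0]
grip_width: 0.013
```

Run:
```python
from w import *
im,c=shot("w5"); s=bot.state(); print(s["ee_pos"],s["tcp_rot"],s["grip_width"])
im2=vision.capture("side")[:,:,::-1]
u=proj([s["ee_pos"]],vision.camera_info("side"))[0].astype(int)
cv2.imwrite("pics/w5.png",np.hstack([cv2.resize(im[150:330,140:380],(400,300)),cv2.resize(im2[u[1]-45:u[1]+45,u[0]-60:u[0]+60],(400,300),interpolation=cv2.INTER_CUBIC)]))
```

```text
[ 0.63107634 -0.18879628  0.13804923] [ 3.13284875 -0.00660185  1.27141778] 0.013060443432037034
```

View pics/w5.png

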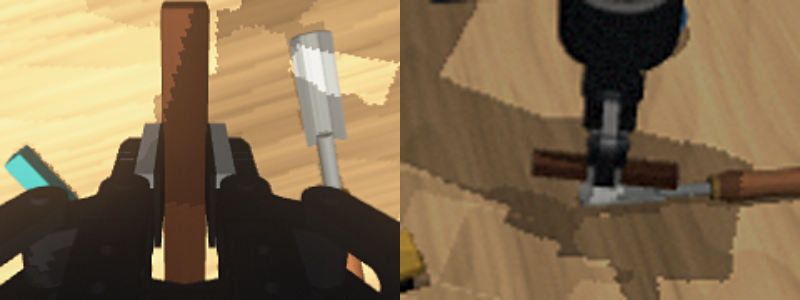

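Run:
```python
from w import *
s=bot.state(); c=vision.camera_info("wrist"); t=s["ee_pos"]; y=s["tcp_rot"][2]; ax=np.array([np.sin(y),-np.cos(y)]); 
for v in(150.8,152): print((ray((251,v),c,t[2]-.0087)-t)[:2]@ax)
for k in(1,-1):
  q=np.array([.511,-.3609])+k*.055*np.array([np.cos(-.302),np.sin(-.302)]); print(q)
```

```text
-0.05134280023268182
-0.05077247003057589
[ 0.56351089 -0.37725867]
[ 0.45848911 -0.34454133]
```

Call:
arm_command(
  motion=[
    [-0.0245,-0.0685,0,-0.182,-0.9],
    [-0.0245,-0.0685,0,-0.182,-0.9],
    [-0.0245,-0.0685,0,-0.182,-0.9],
    [-0.0245,-0.0685,0,-0.182,-0.9],
    [-0.0245,-0.0685,0,-0.182,-0.9],
  ],
)

```text
t: 11.4
ee_pos: [0.5962, -0.2725, 0.1258]
tcp_rot: [-3.13, -0.004, 0.535]
ft_force: [-0.3, -0.1, -0.4]
grip_width: 0.0129
```

Call:
arm_command(
  motion=[
    [-0.0245,-0.0685,0,-0.182,-0.9],
    [-0.0245,-0.0685,0,-0.182,-0.9],
    [-0.0245,-0.0685,0,-0.182,-0.9],
    [-0.0245,-0.0685,0,-0.182,-0.9],
    [-0.0245,-0.0685,0,-0.182,-0.9],
  ],
)

```text
t: 11.9
ee_pos: [0.5611, -0.3593, 0.1145]
tcp_rot: [-3.117, 0.009, -0.211]
ft_force: [0.8, 0.4, -0.4]
grip_width: 0.0125
```

Call:
arm_command(
  motion=[
    [-0.0245,-0.0685,0,-0.182,-0.9],
    [0,0,-0.04,0,-0.9],
    [0,0,0,0,-0.9],
  ],
)

```text
t: 12.2
ee_pos: [0.5521, -0.3774, 0.0975]
tcp_rot: [-3.113, 0.018, -0.362]
ft_force: [-0.7, -0.0, -0.3]
grip_width: 0.0127
```

Call:
arm_command(
  motion=[
    [0.04,0,-0.03,0.07,-0.9],
    [0,0,-0.02,0,-0.9],
    [0,0,0,0,-0.9],
    [0,0,0,0,-0.9],
  ],
)

```text
t: 12.6
ee_pos: [0.5621, -0.3737, 0.0813]
tcp_rot: [-3.11, 0.023, -0.297]
ft_force: [-0.6, -0.7, -0.5]
grip_width: 0.0128
```

Call:
arm_command(
  motion=[
    [0.006,-0.015,-0.03,-0.006,-0.9],
    [0,0,-0.01,0,-0.9],
    [0,0,0,0,-0.9],
  ],
)

```text
t: 12.9
ee_pos: [0.5637, -0.3774, 0.0711]
tcp_rot: [-3.111, 0.023, -0.302]
ft_force: [-0.5, 0.2, -0.4]
grip_width: 0.0126
```

Call:
arm_command(
  motion=[
    [0,0,-0.014,0,-0.9],
    [0,0,0,0,-0.9],
  ],
)

```text
t: 13.1
ee_pos: [0.5639, -0.3778, 0.0683]
tcp_rot: [-3.111, 0.021, -0.302]
ft_force: [-1.4, 0.9, 1.0]
grip_width: 0.0124
```

Call:
arm_command(
  motion=[
    [0,0,-0.002,0,-0.55],
    [0,0,0,0,-0.45],
    [0,0,0,0,-0.35],
    [0,0,0.06,0,-0.35],
    [0,0,0.16,0,-0.35],
  ],
)

```text
t: 13.6
ee_pos: [0.562, -0.3762, 0.1194]
tcp_rot: [-3.106, 0.031, -0.302]
ft_force: [0.7, -0.4, -0.4]
grip_width: 0.0277
```

Call:
arm_command(
  motion=[
    [0.0,0.0,0.2,0.18,0],
    [-0.05,0.15,0.1,0.18,0],
    [-0.05,0.18,0,0.18,0],
    [-0.05,0.18,0,0.18,0],
    [-0.05,0.18,0,0.18,0],
  ],
)

```text
t: 14.1
ee_pos: [0.5116, -0.2051, 0.2078]
tcp_rot: [-3.121, 0.019, 0.423]
ft_force: [0.7, -0.1, -0.1]
grip_width: 0.0425
```

Run:
```python
from w import *
s=bot.state(); print(s["ee_pos"],s["tcp_rot"])
im=vision.capture("top")[:,:,::-1].copy(); c=vision.camera_info("top"); cv2.imwrite("pics/raw_top1.png",im)
print(fit("stick",[.5635,-.3773,1.269,.045],[(im,c)],False,3)[:2])
cv2.imwrite("pics/top1.png",cv2.resize(im[140:280,300:480],(800,622))[:600])
```

```text
[ 0.51155169 -0.20513356  0.20781221] [-3.12098532  0.01926313  0.42307355]
(array([ 0.5635, -0.3773,  1.269 ,  0.045 ]), array([1.]))
```

View pics/top1.png

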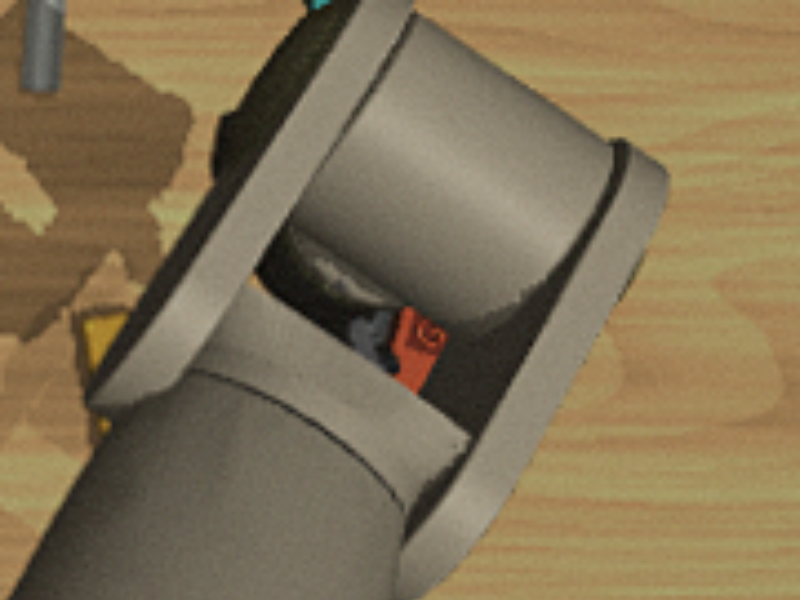

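That picture was useless because the arm hides the rack. I'll check from stick1's side instead.

Call:
arm_command(
  motion=[
    [-0.03,0.171,0,0.12,0],
    [-0.03,0.171,0,0.12,0],
    [-0.03,0.171,0,0.12,0],
    [-0.03,0.171,0,0.12,0],
    [-0.03,0.171,0,0.12,0],
  ],
)

```text
t: 14.65
ee_pos: [0.4704, 0.0187, 0.2141]
tcp_rot: [-3.125, 0.016, 0.92]
ft_force: [-0.0, 0.6, -0.5]
grip_width: 0.0429
```

Call:
arm_command(
  motion=[
    [-0.03,0.171,0,0.12,0],
    [-0.03,0.171,0,0.12,0],
    [-0.03,0.171,-0.1,0.12,0],
    [-0.03,0.16,-0.16,0.1,0],
    [0,0,-0.08,0,0],
  ],
)

```text
t: 15.15
ee_pos: [0.4401, 0.1921, 0.1402]
tcp_rot: [-3.14, 0.008, 1.303]
ft_force: [0.1, -2.1, -0.0]
grip_width: 0.0427
```

Run:
```python
from w import *
s=bot.state(); print(s["ee_pos"],s["tcp_rot"])
V=[]
for n in("top","side"):
    im=vision.capture(n)[:,:,::-1].copy(); c=vision.camera_info(n); cv2.imwrite(f"pics/raw_{n}2.png",im); V.append((im,c))
p,e,_=fit("stick",[.5635,-.3773,1.269,.045],V,True,3); print(p,e)
look("w6",[("stick",[.4437,.1791,-.308,0])])
a=V[0][0].copy(); draw(a,"stick",p,V[0][1]); b=V[1][0].copy(); 
cv2.imwrite("pics/c2.png",np.hstack([cv2.resize(a[150:270,350:450],(400,480)),cv2.resize(b[280:370,210:330],(400,480))]))
```

```text
[0.44009814 0.19212354 0.14024715] [-3.14038183  0.00763616  1.30263141]
[ 0.56476298 -0.37921637  1.27917258  0.04731468] [1.   0.12]
stick [ 0.4417  0.1795 -0.3095  0.    ] [0.036]
```

View pics/c2.png

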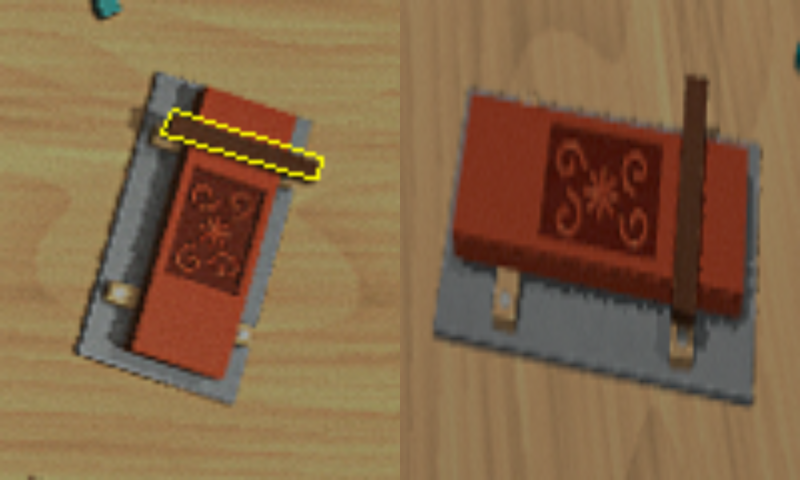

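Call:
arm_command(
  motion=[
    [0.008,-0.05,-0.16,-0.05,0],
    [0,0,-0.16,0,0],
    [0,0,-0.06,0,0],
    [0,0,0,0,0],
    [0,0,0,0,0],
  ],
)

```text
t: 15.8
ee_pos: [0.4513, 0.173, 0.0527]
tcp_rot: [3.127, 0.001, 1.247]
ft_force: [0.4, 0.1, 0.6]
grip_width: 0.0424
```

Call:
arm_command(
  motion=[
    [-0.03,0.024,-0.07,0.018,0],
    [0,0,-0.045,0,0],
    [0,0,0,0,0],
    [0,0,0,0,0],
  ],
)

```text
t: 16.2
ee_pos: [0.4483, 0.1784, 0.029]
tcp_rot: [3.116, -0.004, 1.259]
ft_force: [-0.8, -0.4, 0.0]
grip_width: 0.0428
```

Call:
arm_command(
  motion=[
    [-0.028,0.004,-0.03,0.004,0],
    [0,0,0,0,0],
    [0,0,0,0,0],
  ],
)

```text
t: 16.5
ee_pos: [0.4418, 0.1793, 0.0224]
tcp_rot: [3.113, -0.005, 1.262]
ft_force: [-0.3, -0.6, 0.0]
grip_width: 0.0427
```

Call:
arm_command(
  motion=[
    [0,0,0,0,-0.4],
    [0,0,0,0,-0.7],
    [0,0,0,0,-0.9],
    [0,0,0,0,-0.9],
  ],
)

```text
t: 16.9
ee_pos: [0.4421, 0.1793, 0.0228]
tcp_rot: [3.113, -0.005, 1.262]
ft_force: [-0.3, 0.2, -0.2]
grip_width: 0.0126
```

Call:
arm_command(
  motion=[
    [0,0,0.1,0,-0.9],
    [0,0,0.2,0,-0.9],
    [0,0,0.2,0,-0.9],
    [0,0,0.1,0,-0.9],
    [0,0,0,0,-0.9],
  ],
)

```text
t: 17.4
ee_pos: [0.4408, 0.179, 0.1777]
tcp_rot: [3.116, -0.004, 1.261]
ft_force: [0.1, -1.2, -1.7]
grip_width: 0.013
```

Run:
```python
from w import *
im,c=shot("w7"); s=bot.state(); t=s["ee_pos"]; y=s["tcp_rot"][2]; print(t,s["tcp_rot"],s["grip_width"]); ax=np.array([np.sin(y),-np.cos(y)])
col=im[:,245:258].astype(float).mean(1).sum(1); g=np.abs(np.diff(col)); print([(i,round(g[i])) for i in np.where(g>60)[0]])
for v in(148,150,152,154,156): print(v,(ray((251,v),c,t[2]-.0084)-t)[:2]@ax)
```

```text
[0.44017556 0.17888644 0.1760882 ] [ 3.11791436e+00 -2.72854890e-03  1.26129701e+00] 0.012716507833168272
[(np.int64(148), 114), (np.int64(149), 136)]
148 -0.05195300122331774
150 -0.05100246912724304
152 -0.050048013823170194
154 -0.04908960211101242
156 -0.04812720045075635
```

Call:
arm_command(
  motion=[
    [0.006,-0.15,0.005,-0.166,-0.9],
    [0.006,-0.175,0.005,-0.166,-0.9],
    [0.006,-0.175,0.005,-0.166,-0.9],
    [0.006,-0.175,0.005,-0.166,-0.9],
    [0.006,-0.175,0.005,-0.166,-0.9],
  ],
)

```text
t: 17.95
ee_pos: [0.4437, -0.036, 0.1749]
tcp_rot: [3.129, 0.003, 0.595]
ft_force: [1.4, 0.5, 0.2]
grip_width: 0.0124
```

Call:
arm_command(
  motion=[
    [0.006,-0.175,0.005,-0.166,-0.9],
    [0.006,-0.175,0.005,-0.166,-0.9],
    [0.006,-0.175,0.005,-0.166,-0.9],
    [0.006,-0.175,0.005,-0.166,-0.9],
    [0.006,-0.175,0.005,-0.166,-0.9],
  ],
)

```text
t: 18.45
ee_pos: [0.4469, -0.2626, 0.1719]
tcp_rot: [3.141, 0.015, -0.086]
ft_force: [0.3, 0.5, 0.0]
grip_width: 0.0128
```

Call:
arm_command(
  motion=[
    [0.006,-0.175,0,-0.166,-0.9],
    [0.006,-0.12,0,-0.1,-0.9],
    [0,0,-0.05,0,-0.9],
    [0,0,0,0,-0.9],
  ],
)

```text
t: 18.85
ee_pos: [0.4469, -0.3441, 0.1497]
tcp_rot: [-3.136, 0.025, -0.315]
ft_force: [-0.1, 0.9, -0.1]
grip_width: 0.0129
```

Call:
arm_command(
  motion=[
    [0.044,-0.006,-0.1,0.015,-0.9],
    [0,0,-0.1,0,-0.9],
    [0,0,-0.04,0,-0.9],
    [0,0,0,0,-0.9],
  ],
)

```text
t: 19.25
ee_pos: [0.4574, -0.3435, 0.0849]
tcp_rot: [-3.133, 0.03, -0.3]
ft_force: [-0.8, -0.1, 0.6]
grip_width: 0.0126
```

Call:
arm_command(
  motion=[
    [0.003,-0.008,-0.04,-0.002,-0.9],
    [0,0,-0.015,0,-0.9],
    [0,0,0,0,-0.9],
  ],
)

```text
t: 19.55
ee_pos: [0.4588, -0.3456, 0.0719]
tcp_rot: [-3.135, 0.028, -0.301]
ft_force: [0.1, -0.6, -0.1]
grip_width: 0.0129
```

Call:
arm_command(
  motion=[
    [-0.002,0,-0.015,0,-0.9],
    [0,0,0,0,-0.9],
  ],
)

```text
t: 19.75
ee_pos: [0.4587, -0.346, 0.0691]
tcp_rot: [-3.136, 0.026, -0.301]
ft_force: [0.4, -0.7, -0.6]
grip_width: 0.0129
```

Call:
arm_command(
  motion=[
    [-0.002,0.001,-0.006,0,-0.9],
    [0,0,0,0,-0.9],
    [0,0,0,0,-0.55],
    [0,0,0,0,-0.45],
    [0,0,0,0,-0.35],
  ],
)

```text
t: 20.25
ee_pos: [0.4585, -0.3461, 0.0688]
tcp_rot: [-3.137, 0.024, -0.301]
ft_force: [-0.2, 0.7, 0.4]
grip_width: 0.028
```

Call:
arm_command(
  motion=[
    [0,0,0.06,0,-0.35],
    [0,0,0.16,0,-0.35],
    [0,0,0.2,0.18,1],
    [0.18,0,0.1,0.18,1],
    [0.18,0,0,0.18,1],
  ],
)

```text
t: 20.75
ee_pos: [0.545, -0.3456, 0.2034]
tcp_rot: [-3.137, 0.031, 0.13]
ft_force: [-0.2, -0.9, -0.1]
grip_width: 0.0701
```

Call:
arm_command(
  motion=[
    [0.18,0,0,0.18,1],
    [0.05,0,0,0.18,1],
    [0,0,0,0.18,1],
    [0,0,0,0.18,1],
    [0,0,0,0.18,1],
  ],
)

```text
t: 21.25
ee_pos: [0.6095, -0.3438, 0.2019]
tcp_rot: [-3.137, 0.03, 0.872]
ft_force: [-1.5, -0.2, 0.2]
grip_width: 0.0858
```

Run:
```python
from w import *
s=bot.state(); print(s["ee_pos"],s["tcp_rot"])
look("w8",[("stick",[.5635,-.3773,1.269,.045]),("stick",[.4585,-.3445,1.269,.045])],False,4)
```

```text
[ 0.60947687 -0.34384142  0.20193395] [-3.13708261  0.02960846  0.87173136]
stick [ 0.5636 -0.3766  1.266   0.045 ] [0.05]
stick [ 0.4586 -0.3452  1.2624  0.045 ] [0.089]
```

View pics/w8.png

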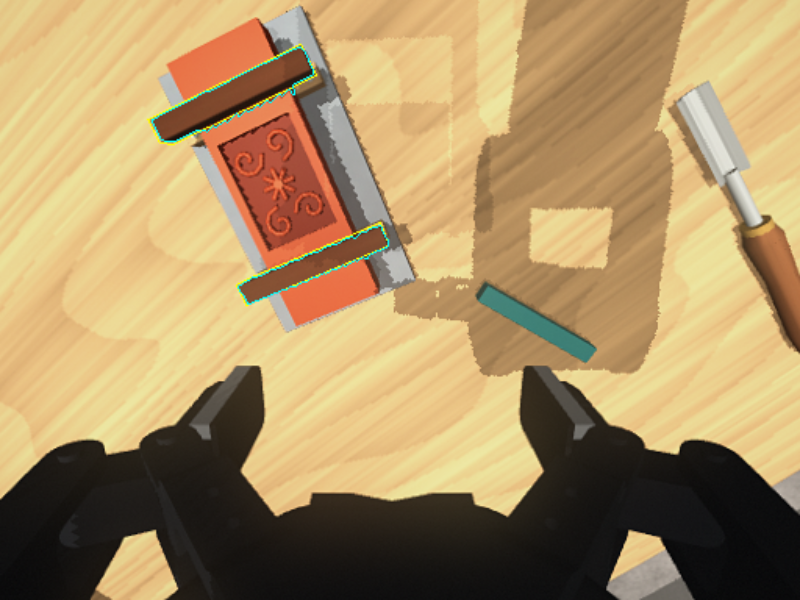

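Sticks at (0.5636,-0.3766) and (0.4586,-0.3452) are within 1 mm of their targets. Now the press board.

Call:
arm_command(
  motion=[
    [-0.035,0.187,0,0.061,1],
    [-0.035,0.187,0,0.061,1],
    [-0.035,0.187,0,0.061,1],
    [-0.035,0.187,0,0.061,1],
    [-0.035,0.187,0,0.061,1],
  ],
)

```text
t: 21.8
ee_pos: [0.5623, -0.1087, 0.1987]
tcp_rot: [-3.135, 0.03, 1.104]
ft_force: [1.1, -0.6, 0.5]
grip_width: 0.0853
```

Call:
arm_command(
  motion=[
    [-0.035,0.187,0,0.061,1],
    [-0.035,0.187,0,0.061,1],
    [-0.035,0.187,0,0.061,1],
    [-0.035,0.187,0,0.061,1],
    [-0.035,0.187,0,0.061,1],
  ],
)

```text
t: 22.3
ee_pos: [0.5146, 0.1337, 0.199]
tcp_rot: [-3.136, 0.03, 1.336]
ft_force: [-0.4, 0.3, 0.2]
grip_width: 0.0856
```

Call:
arm_command(
  motion=[
    [-0.035,0.187,0,0.061,1],
    [-0.035,0.187,0,0.061,1],
    [-0.035,0.187,0,0.061,1],
    [-0.035,0.15,0,0.061,1],
    [0,0,0,0,1],
  ],
)

```text
t: 22.8
ee_pos: [0.4748, 0.323, 0.1992]
tcp_rot: [-3.136, 0.029, 1.526]
ft_force: [-0.1, -0.8, -0.1]
grip_width: 0.0855
```

Run:
```python
from w import *
s=bot.state(); print(s["ee_pos"],s["tcp_rot"])
look("w9",[("board",[.4759,.3589,.02,0]),("weight",[.6042,.1751,-.0107,0])],False,4)
```

```text
[0.47480934 0.32296435 0.19915528] [-3.13611799  0.02929102  1.52590047]
board [0.4742 0.3586 0.0215 0.    ] [0.016]
weight [ 0.6015  0.1588 -0.656   0.    ] [1.]
```

Call:
arm_command(
  motion=[
    [0,0.1,-0.1,0.06,1],
    [0,0.05,-0.16,0.025,1],
    [0,0,-0.16,0,1],
    [0,0,0,0,1],
    [0,0,0,0,1],
  ],
)

```text
t: 23.35
ee_pos: [0.4783, 0.3556, 0.0936]
tcp_rot: [-3.141, 0.03, 1.577]
ft_force: [0.2, -0.5, 0.5]
grip_width: 0.0854
```

Call:
arm_command(
  motion=[
    [-0.015,0.012,-0.12,0.02,1],
    [0,0,-0.1,0,1],
    [0,0,-0.03,0,1],
    [0,0,0,0,1],
  ],
)

```text
t: 23.75
ee_pos: [0.4798, 0.3575, 0.0385]
tcp_rot: [3.13, 0.025, 1.585]
ft_force: [0.4, -0.4, 0.1]
grip_width: 0.0853
```

Call:
arm_command(
  motion=[
    [-0.024,0.005,-0.07,0.008,1],
    [0,0,0,0,1],
    [0,0,0,0,1],
  ],
)

```text
t: 24.05
ee_pos: [0.4772, 0.3592, 0.0269]
tcp_rot: [3.121, 0.021, 1.589]
ft_force: [0.1, 0.3, 0.6]
grip_width: 0.0858
```

Call:
arm_command(
  motion=[
    [-0.012,0,-0.03,0.003,1],
    [0,0,0,0,1],
    [0,0,0,0,0.5],
    [0,0,0,0,0.1],
    [0,0,0,0,-0.2],
  ],
  force=45,
)

```text
t: 24.55
ee_pos: [0.476, 0.3597, 0.0228]
tcp_rot: [3.116, 0.018, 1.591]
ft_force: [0.5, 0.3, 0.1]
grip_width: 0.0524
```

Call:
arm_command(
  motion=[
    [0,0,0,0,-0.2],
    [0,0,0.08,0,-0.2],
    [0,0,0.2,0,-0.2],
    [0,0,0.2,0,-0.2],
    [0,0,0,0,-0.2],
  ],
)

```text
t: 25.05
ee_pos: [0.4746, 0.359, 0.145]
tcp_rot: [3.121, 0.021, 1.591]
ft_force: [0.6, -0.1, -1.5]
grip_width: 0.0529
```

Run:
```python
from w import *
im,c=shot("w10"); s=bot.state(); print(s["ee_pos"],s["tcp_rot"],s["ft_force"],s["grip_width"])
cv2.imwrite("pics/w10.png",im)
```

```text
[0.4735044  0.35837996 0.14174929] [3.12551148 0.02284547 1.59063336] [ 0.09942531  0.19977844 -2.91763898] 0.052688569770337666
```

View pics/w10.png

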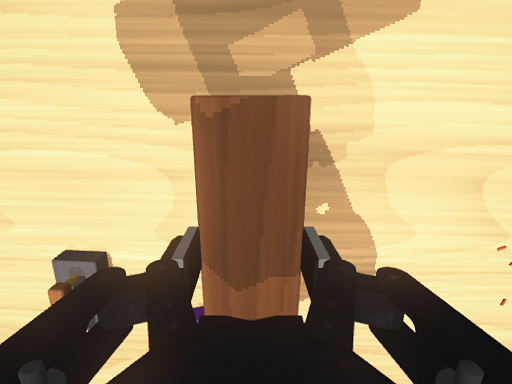

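Run:
```python
from w import *
s=bot.state(); c=vision.camera_info("wrist"); t=s["ee_pos"]; y=s["tcp_rot"][2]; ax=np.array([np.sin(y),-np.cos(y)]); jx=np.array([np.cos(y),np.sin(y)])
a,b=[ray(u,c,t[2]-.0068)-t for u in((191,96),(310.5,96))]
for q in(a,b):print(q[:2]@ax,q[:2]@jx)
```

```text
-0.07581790008993125 -0.025895243225504155
-0.07576461587851027 0.0269016044930513
```

Call:
arm_command(
  motion=[
    [0.01,-0.12,0.01,-0.027,-0.2],
    [0.01,-0.18,0.01,-0.027,-0.2],
    [0.01,-0.19,0.01,-0.027,-0.2],
    [0.01,-0.19,0.01,-0.027,-0.2],
    [0.01,-0.19,0.01,-0.027,-0.2],
  ],
)

```text
t: 25.6
ee_pos: [0.4818, 0.1382, 0.1474]
tcp_rot: [3.136, 0.025, 1.49]
ft_force: [1.4, -0.1, -0.9]
grip_width: 0.0522
```

Call:
arm_command(
  motion=[
    [0.01,-0.19,0.01,-0.027,-0.2],
    [0.01,-0.19,0.01,-0.027,-0.2],
    [0.01,-0.19,0.01,-0.027,-0.2],
    [0.01,-0.19,0.01,-0.027,-0.2],
    [0.01,-0.19,0.01,-0.027,-0.2],
  ],
)

```text
t: 26.1
ee_pos: [0.4897, -0.1083, 0.1533]
tcp_rot: [-3.134, 0.023, 1.38]
ft_force: [1.1, 0.3, -1.6]
grip_width: 0.0525
```

Call:
arm_command(
  motion=[
    [0.01,-0.19,0.01,-0.027,-0.2],
    [0.01,-0.19,0.01,-0.027,-0.2],
    [0.01,-0.19,0.01,-0.027,-0.2],
    [0.01,-0.15,0,-0.027,-0.2],
    [0,0,0,0,-0.2],
  ],
)

```text
t: 26.6
ee_pos: [0.4958, -0.3003, 0.1528]
tcp_rot: [-3.123, 0.019, 1.285]
ft_force: [0.8, -0.2, -1.6]
grip_width: 0.0527
```

Call:
arm_command(
  motion=[
    [0.03,-0.14,0,-0.01,-0.2],
    [0.03,-0.1,0,-0.01,-0.2],
    [0,0,-0.1,0,-0.2],
    [0,0,-0.06,0,-0.2],
    [0,0,0,0,-0.2],
  ],
)

```text
t: 27.1
ee_pos: [0.5086, -0.3603, 0.103]
tcp_rot: [-3.111, 0.011, 1.267]
ft_force: [-0.4, -0.1, -0.7]
grip_width: 0.0527
```

The wrist roll has drifted, so the board tilts about 3° lengthwise. I'll soften the grip and let light contact level it.

Call:
arm_command(
  motion=[
    [0.013,-0.003,-0.03,0.002,-0.2],
    [0,0,-0.02,0,-0.2],
    [0,0,0,0,-0.2],
  ],
  force=25,
)

```text
t: 27.4
ee_pos: [0.5122, -0.3596, 0.0889]
tcp_rot: [-3.109, 0.01, 1.27]
ft_force: [-0.7, -0.3, -1.8]
grip_width: 0.0526
```

Call:
arm_command(
  motion=[
    [-0.002,-0.006,-0.012,0,-0.2],
    [0,0,-0.004,0,-0.2],
    [0,0,0,0,-0.2],
  ],
)

```text
t: 27.7
ee_pos: [0.5121, -0.3611, 0.0857]
tcp_rot: [-3.111, 0.011, 1.271]
ft_force: [0.5, -0.3, 0.1]
grip_width: 0.0523
```

Run:
```python
from w import *
s=bot.state(); print(s["ee_pos"],s["tcp_rot"],s["ft_force"])
im=vision.capture("side")[:,:,::-1]; cv2.imwrite("pics/s11.png",cv2.resize(im[260:370,200:340],(764,600),interpolation=cv2.INTER_CUBIC))
```

```text
[ 0.51207745 -0.36114719  0.08570477] [-3.11070131  0.01113321  1.27082007] [ 0.50697828 -0.28359073  0.08193801]
```

View pics/s11.png

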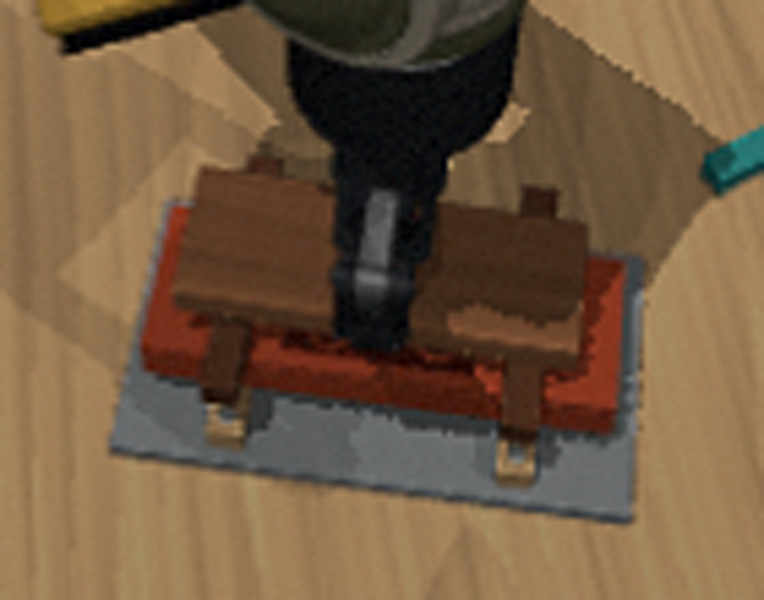

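The picture shows the board level enough over both sticks, just touching. I'll lower it gently.

Call:
arm_command(
  motion=[
    [-0.001,0,-0.008,0,-0.2],
    [0,0,0,0,-0.2],
  ],
)

```text
t: 27.95
ee_pos: [0.5122, -0.3614, 0.0846]
tcp_rot: [-3.113, 0.012, 1.271]
ft_force: [0.1, 0.3, 1.5]
grip_width: 0.0526
```

Call:
arm_command(
  motion=[
    [0,0,-0.006,0,-0.2],
    [0,0,0,0,-0.2],
  ],
)

```text
t: 28.15
ee_pos: [0.5124, -0.3615, 0.084]
tcp_rot: [-3.114, 0.013, 1.271]
ft_force: [-0.8, 0.7, 2.1]
grip_width: 0.0527
```

Call:
arm_command(
  motion=[
    [-0.002,0,-0.012,0,-0.2],
    [0,0,0,0,-0.2],
  ],
  force=20,
)

```text
t: 28.35
ee_pos: [0.5122, -0.3617, 0.0823]
tcp_rot: [-3.116, 0.014, 1.271]
ft_force: [-0.4, 1.3, 2.7]
grip_width: 0.0525
```

Call:
arm_command(
  motion=[
    [0,0,-0.01,0,-0.2],
    [0,0,0,0,-0.2],
  ],
)

```text
t: 28.55
ee_pos: [0.5125, -0.3619, 0.0824]
tcp_rot: [-3.118, 0.015, 1.271]
ft_force: [0.9, 1.6, 1.8]
grip_width: 0.0524
```

Call:
arm_command(
  motion=[
    [0,0,0,0,0.35],
    [0,0,0,0,0.45],
    [0,0,0,0,0.55],
    [0,0,0,0,0.6],
    [0,0,0.04,0,0.6],
  ],
)

```text
t: 29.05
ee_pos: [0.5116, -0.3614, 0.0903]
tcp_rot: [-3.114, 0.013, 1.271]
ft_force: [-0.0, 0.3, -0.1]
grip_width: 0.0686
```

Call:
arm_command(
  motion=[
    [0,0,0.1,0,0.7],
    [0,0,0.2,0,0.3],
    [0,0,0.2,0,0],
    [0.18,0,0.1,0,0],
    [0.15,0,0,0,0],
  ],
)

```text
t: 29.55
ee_pos: [0.5898, -0.361, 0.2508]
tcp_rot: [-3.115, 0.014, 1.267]
ft_force: [0.8, 0.4, -0.1]
grip_width: 0.0428
```

Run:
```python
from w import *
s=bot.state(); print(s["ee_pos"],s["tcp_rot"])
look("w12",[("board",[.511,-.3609,-.302,.059])],True,4)
```

```text
[ 0.58979157 -0.36098972  0.2507561 ] [-3.11531089  0.01353901  1.26651379]
board [ 0.5104 -0.3611 -0.297   0.0564] [0.018]
```

View pics/w12.png

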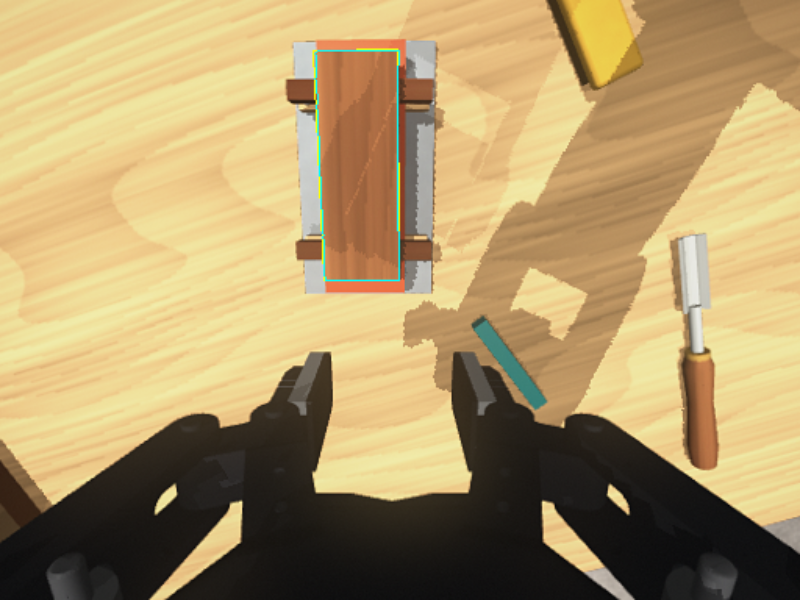

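Call:
arm_command(
  motion=[
    [0.03,0.18,0,0.037,0],
    [0.03,0.187,0,0.037,0],
    [0.03,0.187,0,0.037,0],
    [0.03,0.187,0,0.037,0],
    [0.03,0.187,0,0.037,0],
  ],
)

```text
t: 30.1
ee_pos: [0.6315, -0.1259, 0.2487]
tcp_rot: [-3.116, 0.013, 1.412]
ft_force: [1.1, -0.3, 0.3]
grip_width: 0.0425
```

Call:
arm_command(
  motion=[
    [0.03,0.187,0,0.037,0],
    [0.03,0.187,0,0.037,0],
    [0.03,0.187,0,0.037,0],
    [0.03,0.187,0,0.037,0],
    [0.03,0.18,0,0.037,0],
  ],
)

```text
t: 30.6
ee_pos: [0.6682, 0.1162, 0.2521]
tcp_rot: [-3.118, 0.014, 1.563]
ft_force: [0.8, -0.8, 0.6]
grip_width: 0.0425
```

Run:
```python
from w import *
s=bot.state(); print(s["ee_pos"],s["tcp_rot"])
look("w13",[("weight",[.6042,.1751,-.0107,0])],False,4)
```

```text
[0.66822771 0.1162119  0.25214443] [-3.11788497  0.01353824  1.56344019]
weight [ 0.6036  0.1759 -0.0066  0.    ] [0.02]
```

Call:
arm_command(
  motion=[
    [-0.12,0.12,-0.1,0,0],
    [-0.13,0.12,-0.1,0,0],
    [0,0,-0.16,0,0],
    [0,0,-0.1,0,0],
    [0,0,0,0,0],
  ],
)

```text
t: 31.15
ee_pos: [0.6051, 0.1857, 0.1386]
tcp_rot: [-3.122, 0.01, 1.578]
ft_force: [-0.3, 0.3, 0.8]
grip_width: 0.0426
```

Call:
arm_command(
  motion=[
    [-0.006,-0.04,-0.12,-0.02,0],
    [0,0,-0.1,0,0],
    [0,0,-0.03,0,0],
    [0,0,0,0,0],
    [0,0,0,0,0],
  ],
)

```text
t: 31.65
ee_pos: [0.6075, 0.1748, 0.0824]
tcp_rot: [-3.133, 0.009, 1.561]
ft_force: [0.4, 0.2, 0.2]
grip_width: 0.0425
```

Call:
arm_command(
  motion=[
    [-0.018,0.003,-0.08,0,0],
    [0,0,-0.03,0,0],
    [0,0,0,0,0],
  ],
)

```text
t: 31.95
ee_pos: [0.6056, 0.1758, 0.0594]
tcp_rot: [-3.141, 0.008, 1.561]
ft_force: [0.9, 1.2, 0.5]
grip_width: 0.0426
```

Call:
arm_command(
  motion=[
    [-0.012,0,-0.042,0,0],
    [0,0,0,0,0],
    [0,0,0,0,0],
  ],
)

```text
t: 32.25
ee_pos: [0.6037, 0.1759, 0.0504]
tcp_rot: [3.138, 0.008, 1.561]
ft_force: [-1.1, -0.1, 0.3]
grip_width: 0.0428
```

Call:
arm_command(
  motion=[
    [0,0,0,0,-0.4],
    [0,0,0,0,-0.7],
    [0,0,0,0,-0.9],
    [0,0,0,0,-0.9],
  ],
  force=90,
)

```text
t: 32.65
ee_pos: [0.604, 0.1756, 0.0512]
tcp_rot: [3.138, 0.008, 1.561]
ft_force: [0.4, -0.6, -1.4]
grip_width: 0.0142
```

Call:
arm_command(
  motion=[
    [0,0,0.06,0,-0.9],
    [0,0,0.12,0,-0.9],
    [0,0,0.2,0,-0.9],
    [0,0,0.2,0,-0.9],
    [0,0,0.1,0,-0.9],
  ],
)

```text
t: 33.15
ee_pos: [0.5974, 0.1752, 0.2152]
tcp_rot: [-3.12, 0.01, 1.561]
ft_force: [1.3, 0.9, -8.2]
grip_width: 0.0146
```

Call:
arm_command(
  motion=[
    [-0.029,-0.1,0,-0.031,-0.9],
    [-0.029,-0.16,0.005,-0.031,-0.9],
    [-0.029,-0.18,0.005,-0.031,-0.9],
    [-0.029,-0.18,0.005,-0.031,-0.9],
    [-0.029,-0.18,0.005,-0.031,-0.9],
  ],
)

```text
t: 33.65
ee_pos: [0.5578, -0.0243, 0.2187]
tcp_rot: [-3.116, 0.007, 1.445]
ft_force: [2.1, -0.4, -7.8]
grip_width: 0.0143
```

Call:
arm_command(
  motion=[
    [-0.029,-0.18,0.005,-0.031,-0.9],
    [-0.029,-0.18,0.005,-0.031,-0.9],
    [-0.029,-0.18,0.005,-0.031,-0.9],
    [-0.029,-0.18,0.005,-0.031,-0.9],
    [-0.029,-0.18,0.005,-0.031,-0.9],
  ],
)

```text
t: 34.15
ee_pos: [0.5158, -0.2561, 0.2187]
tcp_rot: [-3.102, 0.001, 1.318]
ft_force: [0.8, 0.1, -7.1]
grip_width: 0.014
```

Call:
arm_command(
  motion=[
    [-0.02,-0.16,0,-0.03,-0.9],
    [0,-0.08,0,0,-0.9],
    [0,0,0,0,-0.9],
    [0,0,0,0,-0.9],
  ],
)

```text
t: 34.55
ee_pos: [0.5066, -0.3234, 0.2124]
tcp_rot: [-3.091, -0.003, 1.285]
ft_force: [-0.5, -0.3, -8.6]
grip_width: 0.0142
```

Call:
arm_command(
  motion=[
    [0.01,-0.09,-0.05,-0.015,-0.9],
    [0.005,-0.05,-0.08,0,-0.9],
    [0,0,-0.08,0,-0.9],
    [0,0,0,0,-0.9],
    [0,0,0,0,-0.9],
  ],
)

```text
t: 35.05
ee_pos: [0.5111, -0.3537, 0.1564]
tcp_rot: [-3.086, -0.007, 1.278]
ft_force: [0.8, 0.2, -7.3]
grip_width: 0.0142
```

Call:
arm_command(
  motion=[
    [0,-0.028,-0.05,-0.01,-0.9],
    [0,0,-0.025,0,-0.9],
    [0,0,0,0,-0.9],
    [0,0,0,0,-0.9],
  ],
)

```text
t: 35.45
ee_pos: [0.5121, -0.3603, 0.1383]
tcp_rot: [-3.089, -0.006, 1.272]
ft_force: [0.5, -0.4, -7.2]
grip_width: 0.0144
```

Call:
arm_command(
  motion=[
    [-0.005,-0.003,-0.03,-0.002,-0.9],
    [0,0,0,0,-0.9],
    [0,0,0,0,-0.9],
  ],
  force=35,
)

```text
t: 35.75
ee_pos: [0.5109, -0.3612, 0.131]
tcp_rot: [-3.09, -0.006, 1.27]
ft_force: [-0.9, 0.3, -7.6]
grip_width: 0.0143
```

Call:
arm_command(
  motion=[
    [0,0,-0.012,0,-0.9],
    [0,0,0,0,-0.9],
  ],
)

```text
t: 35.95
ee_pos: [0.511, -0.3614, 0.1284]
tcp_rot: [-3.091, -0.005, 1.27]
ft_force: [0.1, -0.4, -7.5]
grip_width: 0.0147
```

Call:
arm_command(
  motion=[
    [0,0,-0.008,0,-0.9],
    [0,0,0,0,-0.9],
  ],
)

```text
t: 36.15
ee_pos: [0.511, -0.3615, 0.1284]
tcp_rot: [-3.093, -0.004, 1.27]
ft_force: [0.2, -0.1, -7.3]
grip_width: 0.0141
```

Call:
arm_command(
  motion=[
    [0,0,-0.01,0,-0.9],
    [0,0,0,0,-0.9],
  ],
  force=25,
)

```text
t: 36.35
ee_pos: [0.5109, -0.3616, 0.1282]
tcp_rot: [-3.094, -0.002, 1.27]
ft_force: [0.4, 0.6, -8.2]
grip_width: 0.0142
```

Call:
arm_command(
  motion=[
    [0,0,-0.008,0,-0.9],
    [0,0,0,0,-0.9],
  ],
)

```text
t: 36.55
ee_pos: [0.5108, -0.3616, 0.128]
tcp_rot: [-3.095, -0.001, 1.27]
ft_force: [0.4, 1.9, -6.1]
grip_width: 0.0144
```

Call:
arm_command(
  motion=[
    [0,0,-0.014,0,-0.9],
    [0,0,0,0,-0.9],
  ],
)

```text
t: 36.75
ee_pos: [0.5107, -0.3617, 0.128]
tcp_rot: [-3.097, 0.0, 1.27]
ft_force: [0.1, 1.1, -6.7]
grip_width: 0.0146
```

Call:
arm_command(
  motion=[
    [0,0,-0.012,0,-0.9],
    [0,0,0,0,-0.9],
  ],
  force=20,
)

```text
t: 36.95
ee_pos: [0.5105, -0.3617, 0.1278]
tcp_rot: [-3.099, 0.002, 1.271]
ft_force: [0.2, 0.7, -4.3]
grip_width: 0.0142
```

Call:
arm_command(
  motion=[
    [0,0,-0.016,0,-0.9],
    [0,0,-0.01,0,-0.9],
    [0,0,0,0,-0.9],
  ],
)

```text
t: 37.25
ee_pos: [0.5103, -0.3616, 0.1278]
tcp_rot: [-3.103, 0.005, 1.271]
ft_force: [1.6, 0.8, -6.5]
grip_width: 0.0146
```

Call:
arm_command(
  motion=[
    [0,0,-0.016,0,-0.9],
    [0,0,-0.016,0,-0.9],
    [0,0,-0.016,0,-0.9],
    [0,0,0,0,-0.9],
  ],
)

```text
t: 37.65
ee_pos: [0.5098, -0.3616, 0.1276]
tcp_rot: [-3.109, 0.01, 1.272]
ft_force: [0.8, 0.2, -6.7]
grip_width: 0.0138
```

Call:
arm_command(
  motion=[
    [0,0,-0.03,0,-0.9],
    [0,0,0,0,-0.9],
  ],
)

```text
t: 37.85
ee_pos: [0.5092, -0.3624, 0.1266]
tcp_rot: [-3.112, 0.015, 1.272]
ft_force: [0.2, -0.7, -8.4]
grip_width: 0.0142
```

Run:
```python
from w import *
s=bot.state(); print(s["ee_pos"],s["tcp_rot"],s["ft_force"],s["ft_torque"],s["joint_efforts"])
im=vision.capture("side")[:,:,::-1]; cv2.imwrite("pics/s14.png",cv2.resize(im[240:370,200:340],(646,600),interpolation=cv2.INTER_CUBIC))
```

```text
[ 0.50916043 -0.36241458  0.12661568] [-3.11208381  0.01530489  1.27220368] [ 0.19126481 -0.72642607 -8.42846402] [ 0.02962876 -0.16891435  0.00750991] [-7.89751858e-01 -6.16209412e+01 -2.35711026e+01 -4.76008169e-01
  5.63035347e-01 -4.02753940e-03]
```

View pics/s14.png

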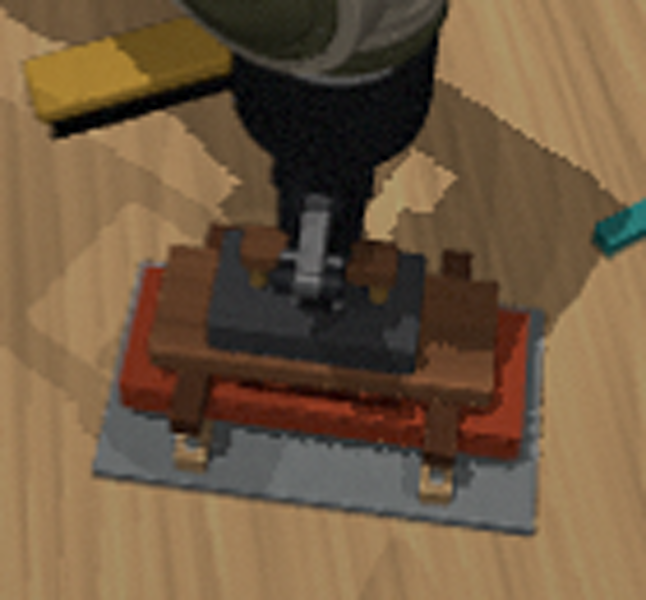

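Call:
arm_command(
  motion=[
    [0.008,0.006,-0.02,-0.003,-0.9],
    [0,0,0,0,-0.9],
  ],
)

```text
t: 38.1
ee_pos: [0.5088, -0.3628, 0.1265]
tcp_rot: [-3.11, 0.022, 1.269]
ft_force: [1.4, 0.5, -5.8]
grip_width: 0.0141
```

Call:
arm_command(
  motion=[
    [0,0,-0.012,0,-0.9],
    [0,0,0,0,-0.9],
  ],
)

```text
t: 38.3
ee_pos: [0.5084, -0.3633, 0.126]
tcp_rot: [-3.111, 0.024, 1.269]
ft_force: [-0.5, 5.4, 2.2]
grip_width: 0.0147
```

Call:
arm_command(
  motion=[
    [0.012,0.012,0.012,0,-0.9],
    [0,0,0,0,-0.9],
    [0,0,0,0,-0.9],
  ],
  force=30,
)

```text
t: 38.6
ee_pos: [0.5113, -0.3602, 0.126]
tcp_rot: [-3.107, 0.023, 1.269]
ft_force: [-7.0, 2.2, 10.0]
grip_width: 0.0147
```

Call:
arm_command(
  motion=[
    [0,0,0.014,0,-0.9],
    [0,0,0,0,-0.9],
  ],
)

```text
t: 38.8
ee_pos: [0.5112, -0.3601, 0.1275]
tcp_rot: [-3.105, 0.021, 1.269]
ft_force: [0.7, -0.1, -8.2]
grip_width: 0.0146
```

Call:
arm_command(
  motion=[
    [-0.001,-0.002,-0.012,0,-0.9],
    [0,0,0,0,-0.9],
  ],
  force=20,
)

```text
t: 39.0
ee_pos: [0.5108, -0.3605, 0.1264]
tcp_rot: [-3.106, 0.022, 1.269]
ft_force: [1.6, 2.9, -2.9]
grip_width: 0.0142
```

Partly resting and in place, so I'll release.

Call:
arm_command(
  motion=[
    [0,0,0,0,-0.6],
    [0,0,0,0,-0.45],
    [0,0,0,0,-0.3],
    [0,0,0,0,-0.2],
    [0,0,0.04,0,-0.2],
  ],
)

```text
t: 39.5
ee_pos: [0.5111, -0.3613, 0.1361]
tcp_rot: [-3.106, 0.023, 1.269]
ft_force: [-0.4, 0.4, -0.0]
grip_width: 0.0342
```

Call:
arm_command(
  motion=[
    [0,0,0.1,0,-0.2],
    [0,0,0.2,0,-0.2],
    [0,0,0.2,0,0],
    [0.18,0,0.1,0,0],
    [0.15,0,0,0,0],
  ],
)

```text
t: 40.0
ee_pos: [0.5891, -0.361, 0.2975]
tcp_rot: [-3.11, 0.025, 1.264]
ft_force: [0.6, -0.7, -0.3]
grip_width: 0.0425
```

Run:
```python
from w import *
s=bot.state(); print(s["ee_pos"],s["tcp_rot"])
look("w15",[("weight",[.511,-.361,-.302,.075]),("board",[.511,-.3609,-.302,.059])],True,4)
look("w15b",[("weight",[.511,-.361,-.302,.075])],False,4)
im,c=cv2.imread("pics/raw_w15.png"),vision.camera_info("wrist")
M["stack"]=M["weight"]; 
M["bw"]=[box(150,54,0,16)]+[b+[0,0,.016] for b in M["weight"]]
print(fit("bw",[.511,-.361,-.302,.059],[(im,c)],False,4)[:2])
```

```text
[ 0.58914801 -0.36095031  0.29746278] [-3.10953954  0.02457398  1.26419514]
weight [ 0.5092 -0.3597 -0.2991  0.0766] [0.028]
board [ 0.5101 -0.3617 -0.3013  0.0564] [0.038]
weight [ 0.5088 -0.3596 -0.3025  0.075 ] [0.022]
(array([ 0.51251332, -0.36023204, -0.2889099 ,  0.059     ]), array([0.071]))
```

The viewer's limit is reached, so the last checks are numeric. I'll withdraw the arm and compare with the first pictures.

Call:
arm_command(
  motion=[
    [-0.05,0.18,0,0,0],
    [-0.05,0.18,0,0,0],
    [-0.05,0.18,0,0,0],
    [-0.05,0.18,0,0,0],
    [-0.05,0.18,0,0,0],
  ],
)

```text
t: 40.6
ee_pos: [0.5238, -0.1332, 0.2896]
tcp_rot: [-3.101, 0.022, 1.261]
ft_force: [2.0, 0.4, 1.1]
grip_width: 0.0424
```

Call:
arm_command(
  motion=[
    [-0.05,0.18,0,0,0],
    [-0.05,0.18,0,0,0],
    [-0.05,0.18,0,0,0],
    [-0.05,0.18,0,0,0],
    [0,0,0,0,0],
  ],
)

```text
t: 41.1
ee_pos: [0.4653, 0.0568, 0.292]
tcp_rot: [-3.103, 0.022, 1.263]
ft_force: [0.0, -0.4, 0.0]
grip_width: 0.0427
```

Run:
```python
from w import *
print(bot.state()["ee_pos"])
M["stack"]=[b+[0,0,.023] for b in M["block"]]+M["rack"]
I={n:vision.capture(n)[:,:,::-1].copy() for n in("top","side")}
C={n:vision.camera_info(n) for n in I}
for n in I: cv2.imwrite(f"pics/raw_{n}3.png",I[n])
V=[(I[n],C[n]) for n in I]
for k,v in (("both",V),("side",V[1:])):
    for nm,p in(("weight",[.509,-.3598,-.302,.075]),("board",[.5105,-.3613,-.3,.059])): print(k,nm,*[np.round(q,4) for q in fit(nm,p,v,False,3)[:2]])
# bystanders: hue masks before/after
B={n:cv2.imread(f"pics/raw_{n}0.png") for n in I}
rng=dict(yellow=((24,150,80),(32,255,255)),blue=((100,90,30),(120,255,255)),turq=((82,120,40),(98,255,255)),purple=((125,80,30),(160,255,255)),orange=((10,190,120),(17,255,255)))
for n in I:
    for k,(a,b) in rng.items():
        o=[]
        for im in(B[n],I[n]):
            m=cv2.inRange(cv2.cvtColor(im,cv2.COLOR_BGR2HSV),a,b); N,_,st,ce=cv2.connectedComponentsWithStats(m); j=1+np.argmax(st[1:,4]) if N>1 else 0; o.append((ce[j].round(1).tolist(),int(st[j,4])))
        print(n,k,o)
c=C["top"]; 
# gouge region difference
g=(slice(75,165),slice(295,325)); print("gouge diff",cv2.absdiff(B["top"][g],I["top"][g]).mean(), "bench noise",cv2.absdiff(B["top"][60:90,400:480],I["top"][60:90,400:480]).mean())
# stick ends: sample darkness along stick beyond the board, in top view
gray=cv2.cvtColor(I["top"],cv2.COLOR_BGR2GRAY).astype(np.float32)
for q in((.5636,-.3766),(.4586,-.3452)):
    ex=np.array([np.cos(-.302),np.sin(-.302)]); ey=np.array([-ex[1],ex[0]])
    for sg in(1,-1):
        P=[np.r_[np.array(q)+a*.001*ex+sg*.040*ey,.059] for a in range(-16,17,2)]
        uv=proj(P,c).astype(np.float32); print(sg,cv2.remap(gray,uv[:,:1],uv[:,1:],cv2.INTER_LINEAR).ravel().astype(int))
```

```text
[0.46533616 0.05679699 0.29201977]
both weight [ 0.5104 -0.3616 -0.3152  0.075 ] [1.    0.074]
both board [ 0.5105 -0.3613 -0.3     0.059 ] [1. 1.]
side weight [ 0.5104 -0.3616 -0.3152  0.075 ] [0.074]
side board [ 0.5105 -0.3613 -0.3     0.059 ] [1.]
top yellow [([329.1, 233.7], 523), ([329.1, 233.6], 528)]
top blue [([234.8, 120.0], 388), ([234.4, 119.4], 388)]
top turq [([370.8, 136.8], 169), ([370.6, 136.5], 175)]
top purple [([151.3, 152.7], 551), ([151.3, 152.8], 555)]
top orange [([373.0, 279.0], 1), ([388.5, 293.0], 2)]
side yellow [([255.5, 191.5], 196608), ([255.5, 191.5], 196608)]
side blue [([320.3, 176.2], 370), ([320.3, 176.2], 369)]
side turq [([346.3, 283.0], 250), ([346.3, 283.0], 249)]
side purple [([276.6, 138.3], 315), ([276.7, 138.3], 315)]
side orange [([178.8, 307.7], 209), ([178.8, 307.7], 213)]
gouge diff 5.87716049382716 bench noise 5.988472222222223
1 [48 60 56 38 39 49 54 55 54 55 58 51 48 50 45 47 48]
-1 [113 111 103  78  47  49  53  44  47  45  52  85 116 123 120 120 121]
1 [36 36 34 41 34 45 60 61 56 55 57 48 38 37 42 41 37]
-1 [133 136 131 100  55  47  51  51  50  47  63 101 129 137 134 132 135]
```

```bash
python3 -c "
from cell import bot; print(bot.close_job(), bot.state()['t'])"
```

```text
the job is handed in; nothing more can be done
the job is handed in; nothing more can be done
```

I built the stack in the order asked and handed it in at about 41 s of the 134 s. The block is carved face up on the bearers, then the two dark sticks, the press board and the iron weight.

**Last checks**
- **Block:** after placing, it measured within about 1 mm of the rack's centre. I did not measure it again after that.
- **Sticks:** each measured within about 1 mm of its bearer after placing. At the end, brightness profiles across the sticks' -y ends still put them within about 2 mm. The +y ends could not be read clearly.
- **Board:** within about 1 mm of centre after placing, and the same once the weight was on.
- **Weight:** the final wrist view puts it about 2 mm from the board's centre. The side view, with a looser fit, puts it closer to centre and about 0.8° turned from the rack.
- **Bystanders and look-alikes:** brush, dish, gouge, purple weight and turquoise stick compare unchanged with the first pictures; the orange stick could only be compared from the side and is also unchanged.

**What went wrong or failed**
- **Tool tilt:** the wrist drifted by up to about 3° during moves, so I levelled the board and the weight by light contact.
- **Weight contact:** while being re-centred, the weight dragged briefly on the board with about 7 N sideways. No shift showed afterwards.
- **Failed checks:** the closing fits of the weight from the top view and of the board from both fixed views failed. The last picture could not be viewed because the viewer's limit was reached.

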